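# Put up the swabs and hang the sampling frames after a hygiene round

## Task

A surface-sampling round has just come back to the bench. First transfer every swab from the carrier block into a glass vial of the white rack, bud down and one to a vial, each pushed fully home so that its cap stands upright on the rim. Only when all the swabs are in, hang every sampling frame by the hole in its grip plate on the drip rail, one to a peg, and leave it hanging there freely; do not disturb the bottle, the culture dishes and the slide box.

Things in the scene. Friction and masses are not known exactly. Their poses are not given: they have to be found in the camera images.
- swab1: Swab, all alike; may be absent. White ribbed cap (14 mm diameter, 28 mm tall) as handle; below it a tapered plug (8 mm diameter, 10 mm long), then a 3.2 mm stick and a 6.4 mm bud. Origin: the bud's lower end, z up; the cap's underside (the shoulder that rests on a rim) is 77.7 mm above it. 12 g. Starts upright and loose in the carrier, shoulder on its top; lifts straight out.
- swab2: Swab, all alike; may be absent. White ribbed cap (14 mm diameter, 28 mm tall) as handle; below it a tapered plug (8 mm diameter, 10 mm long), then a 3.2 mm stick and a 6.4 mm bud. Origin: the bud's lower end, z up; the cap's underside (the shoulder that rests on a rim) is 77.7 mm above it. 12 g. Starts upright and loose in the carrier, shoulder on its top; lifts straight out.
- swab3: Swab, all alike; may be absent. White ribbed cap (14 mm diameter, 28 mm tall) as handle; below it a tapered plug (8 mm diameter, 10 mm long), then a 3.2 mm stick and a 6.4 mm bud. Origin: the bud's lower end, z up; the cap's underside (the shoulder that rests on a rim) is 77.7 mm above it. 12 g. Starts upright and loose in the carrier, shoulder on its top; lifts straight out.
- swab4: Swab, all alike; may be absent. White ribbed cap (14 mm diameter, 28 mm tall) as handle; below it a tapered plug (8 mm diameter, 10 mm long), then a 3.2 mm stick and a 6.4 mm bud. Origin: the bud's lower end, z up; the cap's underside (the shoulder that rests on a rim) is 77.7 mm above it. 12 g. Starts upright and loose in the carrier, shoulder on its top; lifts straight out.
- swab5: Swab, all alike; may be absent. White ribbed cap (14 mm diameter, 28 mm tall) as handle; below it a tapered plug (8 mm diameter, 10 mm long), then a 3.2 mm stick and a 6.4 mm bud. Origin: the bud's lower end, z up; the cap's underside (the shoulder that rests on a rim) is 77.7 mm above it. 12 g. Starts upright and loose in the carrier, shoulder on its top; lifts straight out.
- frame1: Sampling frame, all alike; may be absent. Steel frame 66 x 66 mm, 3 mm thick, flat on the bench, with an upright white grip plate on the middle of one side: 32 mm wide (y), 8 mm thick (x), top at 90 mm; a 19 mm round hanging hole goes through it along x, centre 73 mm up. Origin: underside, below the plate's middle; the steel reaches 62 mm from there to -x; z up. 80 g.
- frame1_hole (a point): Centre of the hanging hole of frame1; same axes as the frame (the hole's axis is x).
- frame2: Sampling frame, all alike; may be absent. Steel frame 66 x 66 mm, 3 mm thick, flat on the bench, with an upright white grip plate on the middle of one side: 32 mm wide (y), 8 mm thick (x), top at 90 mm; a 19 mm round hanging hole goes through it along x, centre 73 mm up. Origin: underside, below the plate's middle; the steel reaches 62 mm from there to -x; z up. 80 g.
- frame2_hole (a point): Centre of the hanging hole of frame2; same axes as the frame (the hole's axis is x).
- frame3: Sampling frame, all alike; may be absent. Steel frame 66 x 66 mm, 3 mm thick, flat on the bench, with an upright white grip plate on the middle of one side: 32 mm wide (y), 8 mm thick (x), top at 90 mm; a 19 mm round hanging hole goes through it along x, centre 73 mm up. Origin: underside, below the plate's middle; the steel reaches 62 mm from there to -x; z up. 80 g.
- frame3_hole (a point): Centre of the hanging hole of frame3; same axes as the frame (the hole's axis is x).
- carrier: Fixed plain grey block 50 x 230 mm (x, y), 90 mm tall, in which the swabs stand at the start in a row of five sockets along its y, 45 mm apart (11 mm across, 85 mm deep). Origin: centre of its underside.
- vial_rack: Fixed white rack 60 x 244 mm (x, y), 80 mm tall, holding a row of five empty, open glass vials along its y, 45 mm apart, their rims 100 mm above the bench. Origin: centre of its underside.
- vial1 (a point): Centre of the mouth of one glass vial in the rack, at the height of its rim; vial 16 mm across outside, bore 10 mm, 88 mm deep; axes as the rack (row along y). One swab fits, its cap then standing on the rim.
- vial2 (a point): Centre of the mouth of one glass vial in the rack, at the height of its rim; vial 16 mm across outside, bore 10 mm, 88 mm deep; axes as the rack (row along y). One swab fits, its cap then standing on the rim.
- vial3 (a point): Centre of the mouth of one glass vial in the rack, at the height of its rim; vial 16 mm across outside, bore 10 mm, 88 mm deep; axes as the rack (row along y). One swab fits, its cap then standing on the rim.
- vial4 (a point): Centre of the mouth of one glass vial in the rack, at the height of its rim; vial 16 mm across outside, bore 10 mm, 88 mm deep; axes as the rack (row along y). One swab fits, its cap then standing on the rim.
- vial5 (a point): Centre of the mouth of one glass vial in the rack, at the height of its rim; vial 16 mm across outside, bore 10 mm, 88 mm deep; axes as the rack (row along y). One swab fits, its cap then standing on the rim.
- peg1 (a point): Middle of one of three pegs, 100 mm apart along y, on the fixed steel drip rail (12 mm bar along y, axis 128 mm up, posts 340 mm apart). This point is 134.5 mm above the bench. Peg straight, 7 mm thick; root in the bar 31 mm from here to +x; free rounded tip 34 mm from here to -x and 7 mm higher than here (rises 12 degrees to the tip). Axes level, x from tip to bar.
- peg2 (a point): Middle of one of three pegs, 100 mm apart along y, on the fixed steel drip rail (12 mm bar along y, axis 128 mm up, posts 340 mm apart). This point is 134.5 mm above the bench. Peg straight, 7 mm thick; root in the bar 31 mm from here to +x; free rounded tip 34 mm from here to -x and 7 mm higher than here (rises 12 degrees to the tip). Axes level, x from tip to bar.
- peg3 (a point): Middle of one of three pegs, 100 mm apart along y, on the fixed steel drip rail (12 mm bar along y, axis 128 mm up, posts 340 mm apart). This point is 134.5 mm above the bench. Peg straight, 7 mm thick; root in the bar 31 mm from here to +x; free rounded tip 34 mm from here to -x and 7 mm higher than here (rises 12 degrees to the tip). Axes level, x from tip to bar.
- spray_bottle: Bystander: clear bottle with blue cap, 64 mm across, 160 mm tall; leave alone. Origin: centre of its underside.
- dish_stack: Bystander: stack of three clear culture dishes, 90 mm across, 45 mm tall; leave alone. Origin: centre of its underside.
- slide_box: Bystander: black slide box with a grey lid, 85 x 140 x 34 mm; leave alone. Origin: centre of its underside.
Mind the look-alikes: they are no part of the job. What is shaped like the frame2 but blue is not meant. What is shaped like the frame1 but brown is not meant.

How it is judged:
On the way, in this order (a step that is already met when the one before it is completed fails the run):
1. all swabs stand fully home in vials, with no frame hung or lifted yet (((horizontal distance between swab1 and vial1 below 0.004 m and z of swab1 in the frame of vial1 between -0.0807 and -0.0747 m) or (horizontal distance between swab1 and vial2 below 0.004 m and z of swab1 in the frame of vial2 between -0.0807 and -0.0747 m) or (horizontal distance between swab1 and vial3 below 0.004 m and z of swab1 in the frame of vial3 between -0.0807 and -0.0747 m) or (horizontal distance between swab1 and vial4 below 0.004 m and z of swab1 in the frame of vial4 between -0.0807 and -0.0747 m) or (horizontal distance between swab1 and vial5 below 0.004 m and z of swab1 in the frame of vial5 between -0.0807 and -0.0747 m)) and angle between each of swab1, swab2, swab3, swab4, swab5's own z axis and vertical below 0.08 rad and ((horizontal distance between swab2 and vial1 below 0.004 m and z of swab2 in the frame of vial1 between -0.0807 and -0.0747 m) or (horizontal distance between swab2 and vial2 below 0.004 m and z of swab2 in the frame of vial2 between -0.0807 and -0.0747 m) or (horizontal distance between swab2 and vial3 below 0.004 m and z of swab2 in the frame of vial3 between -0.0807 and -0.0747 m) or (horizontal distance between swab2 and vial4 below 0.004 m and z of swab2 in the frame of vial4 between -0.0807 and -0.0747 m) or (horizontal distance between swab2 and vial5 below 0.004 m and z of swab2 in the frame of vial5 between -0.0807 and -0.0747 m)) and ((horizontal distance between swab3 and vial1 below 0.004 m and z of swab3 in the frame of vial1 between -0.0807 and -0.0747 m) or (horizontal distance between swab3 and vial2 below 0.004 m and z of swab3 in the frame of vial2 between -0.0807 and -0.0747 m) or (horizontal distance between swab3 and vial3 below 0.004 m and z of swab3 in the frame of vial3 between -0.0807 and -0.0747 m) or (horizontal distance between swab3 and vial4 below 0.004 m and z of swab3 in the frame of vial4 between -0.0807 and -0.0747 m) or (horizontal distance between swab3 and vial5 below 0.004 m and z of swab3 in the frame of vial5 between -0.0807 and -0.0747 m)) and ((horizontal distance between swab4 and vial1 below 0.004 m and z of swab4 in the frame of vial1 between -0.0807 and -0.0747 m) or (horizontal distance between swab4 and vial2 below 0.004 m and z of swab4 in the frame of vial2 between -0.0807 and -0.0747 m) or (horizontal distance between swab4 and vial3 below 0.004 m and z of swab4 in the frame of vial3 between -0.0807 and -0.0747 m) or (horizontal distance between swab4 and vial4 below 0.004 m and z of swab4 in the frame of vial4 between -0.0807 and -0.0747 m) or (horizontal distance between swab4 and vial5 below 0.004 m and z of swab4 in the frame of vial5 between -0.0807 and -0.0747 m)) and ((horizontal distance between swab5 and vial1 below 0.004 m and z of swab5 in the frame of vial1 between -0.0807 and -0.0747 m) or (horizontal distance between swab5 and vial2 below 0.004 m and z of swab5 in the frame of vial2 between -0.0807 and -0.0747 m) or (horizontal distance between swab5 and vial3 below 0.004 m and z of swab5 in the frame of vial3 between -0.0807 and -0.0747 m) or (horizontal distance between swab5 and vial4 below 0.004 m and z of swab5 in the frame of vial4 between -0.0807 and -0.0747 m) or (horizontal distance between swab5 and vial5 below 0.004 m and z of swab5 in the frame of vial5 between -0.0807 and -0.0747 m)) and height (world z) of each of frame1_hole, frame2_hole, frame3_hole below 0.095 m), for 0.2 s.
2. all frames hang by their holes on pegs, one to a peg (((x of frame1_hole in the frame of peg1 between -0.027 and 0.028 m and y of frame1_hole in the frame of peg1 between -0.01 and 0.01 m and z of frame1_hole in the frame of peg1 between -0.02 and 0.009 m) or (x of frame1_hole in the frame of peg2 between -0.027 and 0.028 m and y of frame1_hole in the frame of peg2 between -0.01 and 0.01 m and z of frame1_hole in the frame of peg2 between -0.02 and 0.009 m) or (x of frame1_hole in the frame of peg3 between -0.027 and 0.028 m and y of frame1_hole in the frame of peg3 between -0.01 and 0.01 m and z of frame1_hole in the frame of peg3 between -0.02 and 0.009 m)) and ((x of frame2_hole in the frame of peg1 between -0.027 and 0.028 m and y of frame2_hole in the frame of peg1 between -0.01 and 0.01 m and z of frame2_hole in the frame of peg1 between -0.02 and 0.009 m) or (x of frame2_hole in the frame of peg2 between -0.027 and 0.028 m and y of frame2_hole in the frame of peg2 between -0.01 and 0.01 m and z of frame2_hole in the frame of peg2 between -0.02 and 0.009 m) or (x of frame2_hole in the frame of peg3 between -0.027 and 0.028 m and y of frame2_hole in the frame of peg3 between -0.01 and 0.01 m and z of frame2_hole in the frame of peg3 between -0.02 and 0.009 m)) and ((x of frame3_hole in the frame of peg1 between -0.027 and 0.028 m and y of frame3_hole in the frame of peg1 between -0.01 and 0.01 m and z of frame3_hole in the frame of peg1 between -0.02 and 0.009 m) or (x of frame3_hole in the frame of peg2 between -0.027 and 0.028 m and y of frame3_hole in the frame of peg2 between -0.01 and 0.01 m and z of frame3_hole in the frame of peg2 between -0.02 and 0.009 m) or (x of frame3_hole in the frame of peg3 between -0.027 and 0.028 m and y of frame3_hole in the frame of peg3 between -0.01 and 0.01 m and z of frame3_hole in the frame of peg3 between -0.02 and 0.009 m)) and horizontal distance between frame1_hole and frame2_hole above 0.05 m and horizontal distance between each of frame1_hole, frame2_hole and frame3_hole above 0.05 m), for 0.2 s.
At the end, for the whole second after the job is handed in: Each swab's cap underside within 3 mm of a vial rim in height and of its axis, tilt under 0.12 rad; each frame has a peg through its hole (within 10 mm sideways, 28 mm lengthwise of mid-peg, 20 mm below to 9 mm above), on different pegs; swabs at rest, frames swinging no faster than 0.15 m/s (all of step 2 and ((horizontal distance between swab1 and vial1 below 0.004 m and z of swab1 in the frame of vial1 between -0.0807 and -0.0747 m) or (horizontal distance between swab1 and vial2 below 0.004 m and z of swab1 in the frame of vial2 between -0.0807 and -0.0747 m) or (horizontal distance between swab1 and vial3 below 0.004 m and z of swab1 in the frame of vial3 between -0.0807 and -0.0747 m) or (horizontal distance between swab1 and vial4 below 0.004 m and z of swab1 in the frame of vial4 between -0.0807 and -0.0747 m) or (horizontal distance between swab1 and vial5 below 0.004 m and z of swab1 in the frame of vial5 between -0.0807 and -0.0747 m)) and angle between each of swab1, swab2, swab3, swab4, swab5's own z axis and vertical below 0.08 rad and ((horizontal distance between swab2 and vial1 below 0.004 m and z of swab2 in the frame of vial1 between -0.0807 and -0.0747 m) or (horizontal distance between swab2 and vial2 below 0.004 m and z of swab2 in the frame of vial2 between -0.0807 and -0.0747 m) or (horizontal distance between swab2 and vial3 below 0.004 m and z of swab2 in the frame of vial3 between -0.0807 and -0.0747 m) or (horizontal distance between swab2 and vial4 below 0.004 m and z of swab2 in the frame of vial4 between -0.0807 and -0.0747 m) or (horizontal distance between swab2 and vial5 below 0.004 m and z of swab2 in the frame of vial5 between -0.0807 and -0.0747 m)) and ((horizontal distance between swab3 and vial1 below 0.004 m and z of swab3 in the frame of vial1 between -0.0807 and -0.0747 m) or (horizontal distance between swab3 and vial2 below 0.004 m and z of swab3 in the frame of vial2 between -0.0807 and -0.0747 m) or (horizontal distance between swab3 and vial3 below 0.004 m and z of swab3 in the frame of vial3 between -0.0807 and -0.0747 m) or (horizontal distance between swab3 and vial4 below 0.004 m and z of swab3 in the frame of vial4 between -0.0807 and -0.0747 m) or (horizontal distance between swab3 and vial5 below 0.004 m and z of swab3 in the frame of vial5 between -0.0807 and -0.0747 m)) and ((horizontal distance between swab4 and vial1 below 0.004 m and z of swab4 in the frame of vial1 between -0.0807 and -0.0747 m) or (horizontal distance between swab4 and vial2 below 0.004 m and z of swab4 in the frame of vial2 between -0.0807 and -0.0747 m) or (horizontal distance between swab4 and vial3 below 0.004 m and z of swab4 in the frame of vial3 between -0.0807 and -0.0747 m) or (horizontal distance between swab4 and vial4 below 0.004 m and z of swab4 in the frame of vial4 between -0.0807 and -0.0747 m) or (horizontal distance between swab4 and vial5 below 0.004 m and z of swab4 in the frame of vial5 between -0.0807 and -0.0747 m)) and ((horizontal distance between swab5 and vial1 below 0.004 m and z of swab5 in the frame of vial1 between -0.0807 and -0.0747 m) or (horizontal distance between swab5 and vial2 below 0.004 m and z of swab5 in the frame of vial2 between -0.0807 and -0.0747 m) or (horizontal distance between swab5 and vial3 below 0.004 m and z of swab5 in the frame of vial3 between -0.0807 and -0.0747 m) or (horizontal distance between swab5 and vial4 below 0.004 m and z of swab5 in the frame of vial4 between -0.0807 and -0.0747 m) or (horizontal distance between swab5 and vial5 below 0.004 m and z of swab5 in the frame of vial5 between -0.0807 and -0.0747 m)) and linear speed of each of swab1, swab2, swab3, swab4, swab5 below 0.03 m/s and linear speed of each of frame1, frame2, frame3 below 0.15 m/s); the robot touches nothing.
It fails at once if the spray bottle was disturbed (moved over 25 mm) (distance of spray_bottle from where it was at the start of the episode above 0.025 m).
It fails at once if the dish stack was disturbed (moved over 25 mm) (distance of dish_stack from where it was at the start of the episode above 0.025 m).
It fails at once if the slide box was disturbed (moved over 25 mm) (distance of slide_box from where it was at the start of the episode above 0.025 m).
Of swab1, swab2, swab3, swab4, swab5 only 4 to 5 are there at a start; the rules pass over those that are not, and their reading is None.
Of frame1, frame2, frame3 only 2 to 3 are there at a start; the rules pass over those that are not, and their reading is None.
At some moment in a run one of frame1, frame2, frame3 may be knocked a few centimetres aside while the robot is not near it.
It also fails if it takes over 208 s, if anything falls off the work surface, if the arm or the gripper's body presses on something with over 40 N, if the wrist force passes 120 N, or if a joint passes its speed limit or range.

## Robot

A 7-joint arm with a two-finger parallel gripper is mounted at the origin on the work surface. World frame = base frame: x ahead of the robot, y to its left, z up, the work surface at z = 0. Lengths are in m, angles in rad, forces in N, time in s.
With the tool pointing down it reaches from about 0.425 to 0.925 m from the base axis. Payload 6.8 kg.
Tool frame: the origin (TCP) lies between the finger pads; the fingertips stand r.tcp_to_tips ahead of it and the grasp point (between the pads) is the TCP (r.tcp_to_tips is the distance from the TCP to the fingertips, in m); z points along the fingers, y is the line along which they close (so a half turn about z gives the same grasp; the last joint's range is limited). The gripper opens to 85 mm and grips with 20 to 120 N. Pads are 22 mm wide; open, the fingers measure 114 mm over their backs; the gripper's body (76 mm by 85 mm) begins 54 mm behind the grasp point. The pads swing forward as they close: fully open they stand 13 mm farther back than shut.
Start: joints at [-1.391, 0.477, 0.022, 1.555, -0.011, 1.109, -0.083], TCP at [0.192, 0.647, 0.25] pointing down, gripper open.
Joint ranges: [-2.96, 2.96], [-0.34, 2.1], [-1.41, 1.46], [0.24, 2.44], [-1.37, 4.51], [0.17, 1.92], [-2.96, 2.96]. Speed limits (rad/s): [2.39, 2.39, 3.14, 3.14, 3.14, 3.14, 3.14].

## Interface

Orientations are given as a rotation vector (axis times angle).
In Python, from bench import r gives the robot as it stands.
- The arm moves only by the tool servo_tool, never from a script. Its argument "commands" is a list of rows, each a list of 2 entries, a list of its own where there are three numbers: the shift along the tool's x, y, z normalised to -1 to 1, where 1 is 250 mm, then the turn, a rotation vector about the tool's x, y, z normalised to -1 to 1, where 1 is 90 degrees. In form: [[[dx, dy, dz], [ax, ay, az]], ...]. A call has 1 to 20 rows; each row is the pose to reach, as a shift and turn from the pose commanded when the call began, along the tool's axes at that moment; what a row does not reach only later rows make up. A row lasts 1/10 s, in which the tool goes at most 50 mm and 8.59 degrees, less where a joint would pass 70% of its speed; a pose out of reach is approached as far as the arm can. A call with a number of a shift or a turn outside -1 to 1 is refused whole. A call with a gripper value outside its range is refused whole. "claw" is the closure, from 0 (fully open) to 1 (shut), set as the call begins (left out, the last holds). The fingers move at their own pace and stop on an object; "squeeze" is the grip in N (left out, the last holds). Time passes only in rows, so rows that repeat a pose let the fingers close. It gives the time, the measured TCP pose, the force, the opening and the grip force at its end, in the units of the state.
- r.get_obs(): the state, without advancing time (a new reading comes with each control period).
- r.grab_frame(name): name is "scene" or "top" or "wrist"; returns (picture, depth): 480x640x3 uint8, red, green, blue; 480x640 float32, m along the optical axis (not along the pixel's ray), 0 where there is no reading.
- r.camera_model(name): a dict with "fx", "fy", "cx", "cy" (pixels), "extrinsics" (4x4, takes a point from camera to world coordinates); the wrist camera has in their place "hand_eye" (4x4, takes a point from camera to tool coordinates, whose origin is the TCP and whose axes are the flange's). Camera axes: x right, y down, z forward; pixel columns grow to the right and rows downward; lengths in m; the calibration is good to about 2 mm. A picture is of the moment at which its call begins: read the wrist's pose just before it. camera_model takes no time and is no camera call.
- r.hand_in(): hands the job in; it is judged then, once.
Trained networks look in the newest picture that a camera, given by its name, has taken for a name from the list of things; names that differ only in an ending like _2 or _b are one class to them, and where a whole thing is asked for, a point or a joint stands for the part that bears it (a point fixed in the world has none). Each returns a list of dicts, best first, with "confidence" (0 to 1); they miss things now and then, are a little off and sometimes report something else, mostly with a low value. They report only what shows in the picture. A call takes as long as a camera call. They do not tell look-alikes from the thing itself.
- r.boxes_of(camera, target): "uv" ([column, row] in pixels, amid what is visible of it).
- r.mark_of(camera, target): "uv" ([column, row] in pixels: a listed point, or the origin of a listed thing).
The state is a dict: "clock": time; "joints": joint angles; "qvel": joint speeds; "tau": joint torques, N m; "tcp_pos": TCP position; "orientation": TCP orientation; "contact_force": force on the tool from outside, world axes, zero at the start; "moment": the same for the moment, N m; "grip_width": finger opening in m; "gripper_force": force on a finger pad.
Only numpy, scipy, OpenCV 4.12 (cv2) and the standard library are available. Lean on these libraries where they do the work, as an engineer would, in place of code of your own. Each camera call takes 0.05 s, during which the arm holds its last target. There are 200 camera calls.

## Working session

There is one attempt and no reset: what is moved stays moved. The work goes in short steps, Python scripts to look and compute and a tool call to move; the robot and the scene stay as the last step left them, time stands still between calls to the robot, and variables do not carry over. Pictures are saved under pics/ and viewed, at most 14 in all, crops included, and the job is handed in when it is done.

Besides the shell and the picture viewer there is one more tool, called after "Request:" by a JSON object that holds its "fn" and its "kwargs", one argument or row to a line. servo_tool: Moves the arm, as the interface text tells. Scaled input: -1 to 1 covers 250 mm each way for a shift and 90 degrees each way for a turn. Its arguments: {"type":"object","properties":{"commands":{"type":"array"},"claw":{"type":"number"},"squeeze":{"type":"number"}},"required":["commands"]}

```bash
ls; mkdir -p pics
python3 - <<'E'
from bench import r
import cv2,numpy as np
o=r.get_obs();print(o['clock'],o['tcp_pos'],o['orientation'],o['grip_width'],r.tcp_to_tips)
for c in ['scene','top']:
    p,d=r.grab_frame(c);cv2.imwrite(f'pics/{c}0.png',p[:,:,::-1]);np.save(f'pics/{c}0.npy',d)
    m=r.camera_model(c);print(c,m['fx'],m['cx'],m['cy'],np.round(m['extrinsics'],3).tolist())
print(np.round(r.camera_model('wrist')['hand_eye'],3).tolist(),r.camera_model('wrist')['fx'])
E
```

```text
pics
0.0 [0.19143893 0.64669072 0.24931032] [-4.50467253e-01 -3.10898804e+00  2.96411782e-03] 0.08514554605118156 0.019
scene 454.67485658845345 323.65587622663907 247.97437478291647 [[-0.382, 0.655, -0.652, 1.125], [0.924, 0.258, -0.282, 0.275], [-0.017, -0.711, -0.703, 0.811], [0.0, 0.0, 0.0, 1.0]]
top 480.1615690971244 319.5481299712734 240.839029235518 [[0.02, -0.995, 0.103, 0.357], [-1.0, -0.019, 0.018, -0.016], [-0.016, -0.103, -0.995, 1.204], [0.0, 0.0, 0.0, 1.0]]
[[-0.001, -0.945, -0.327, 0.084], [1.0, -0.001, -0.001, 0.0], [0.001, -0.327, 0.945, -0.124], [0.0, 0.0, 0.0, 1.0]] 401.3898905848586
```

View pics/scene0.png

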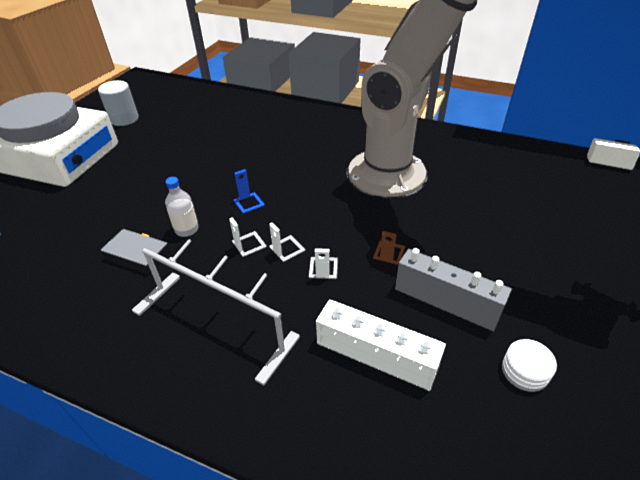

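View pics/top0.png

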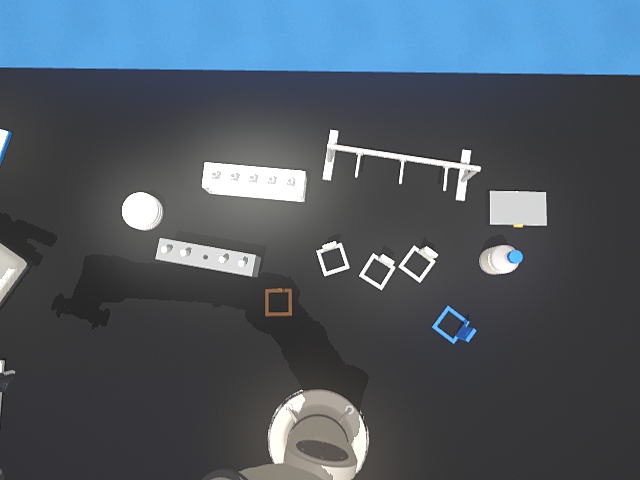

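The scene picture shows four swabs in the grey carrier (415,255), (434,262), (476,279), (498,287), with the middle socket empty. It also shows five vials in the white rack, three white frames, a blue and a brown look-alike (blue at (243,190), brown at (389,247)), and three pegs. In the top picture the white frames are at (332,258), (378,270) and (420,262).

```bash
cat > h.py <<'E'
import numpy as np,cv2
from bench import r
from scipy.spatial.transform import Rotation as R
def T_tool():
    o=r.get_obs();T=np.eye(4);T[:3,:3]=R.from_rotvec(o['orientation']).as_matrix();T[:3,3]=o['tcp_pos'];return T
def cam(c,Tt=None):
    m=r.camera_model(c);E=np.array(m['extrinsics']) if 'extrinsics' in m else (T_tool() if Tt is None else Tt)@np.array(m['hand_eye'])
    return m,E
def ray(m,E,uv):
    d=E[:3,:3]@np.array([(uv[0]-m['cx'])/m['fx'],(uv[1]-m['cy'])/m['fy'],1]);return E[:3,3],d
def at_z(m,E,uv,z):
    o,d=ray(m,E,uv);return o+d*(z-o[2])/d[2]
def at_d(m,E,uv,dep):
    o,d=ray(m,E,uv);return o+d*dep
def proj(m,E,P):
    q=np.linalg.inv(E)@np.append(P,1);return np.array([m['fx']*q[0]/q[2]+m['cx'],m['fy']*q[1]/q[2]+m['cy']])
def tri(rays):
    A=np.zeros((3,3));b=np.zeros(3)
    for o,d in rays:
        d=d/np.linalg.norm(d);M=np.eye(3)-np.outer(d,d);A+=M;b+=M@o
    p=np.linalg.solve(A,b);res=max(np.linalg.norm((np.eye(3)-np.outer(d,d)/(d@d))@(p-o)) for o,d in rays);return p,res
E
python3 - <<'E'
from h import *
H={'swab1':.118,'vial1':.1,'frame1_hole':.073,'peg1':.1345,'frame1':0,'carrier':0,'vial_rack':0}
for c in ['top','scene']:
    m,E=cam(c);p,dep=r.grab_frame(c)
    for t in H:
        L=r.mark_of(c,t)
        for a in L:
            if a['confidence']<.3: continue
            z=H[t] if t!='swab1' else .0123
            uv=a['uv'];print(c,t,round(a['confidence'],2),np.round(uv,1),np.round(at_z(m,E,uv,z),4), 'dep',np.round(at_d(m,E,uv,dep[int(round(uv[1])),int(round(uv[0]))]),3))
    for a in r.boxes_of(c,'swab1'):
        uv=a['uv'];print(c,'box swab',round(a['confidence'],2),np.round(uv,1),np.round(at_z(m,E,uv,.1),4))
E
```

```text
top swab1 0.62 [248.3 266.6] [0.4116 0.1805 0.0123] dep [0.408 0.167 0.092]
top swab1 0.61 [291.5 180.8] [0.6308 0.0787 0.0123] dep [0.61  0.072 0.101]
top swab1 0.45 [177.3 253.4] [0.4411 0.3596 0.0123] dep [0.436 0.335 0.09 ]
top swab1 0.38 [194.4 254.9] [0.4382 0.3165 0.0123] dep [0.433 0.295 0.09 ]
top swab1 0.37 [233.1 264.4] [0.4164 0.2187 0.0123] dep [0.413 0.204 0.089]
top vial1 0.75 [249.2 180.8] [0.6089 0.1711 0.1   ] dep [0.614 0.175 0.076]
top vial1 0.67 [233.4 175.4] [0.6212 0.2088 0.1   ] dep [0.625 0.212 0.084]
top vial1 0.66 [289.4 179.8] [0.6129 0.0767 0.1   ] dep [0.617 0.078 0.08 ]
top vial1 0.64 [269.2 177.9] [0.6166 0.1243 0.1   ] dep [0.619 0.125 0.092]
top frame1_hole 0.74 [274.1 291.1] [0.3526 0.1078 0.073 ] dep [0.353 0.106 0.089]
top frame1_hole 0.73 [384.3 257.3] [ 0.437  -0.1497  0.073 ] dep [ 0.436 -0.147  0.093]
top peg1 0.94 [358.2 162.4] [ 0.6478 -0.0818  0.1345] dep [ 0.646 -0.081  0.141]
top peg1 0.76 [446.6 175.8] [ 0.6201 -0.2819  0.1345] dep [ 0.653 -0.315  0.002]
top peg1 0.69 [398.7 169.1] [ 0.6338 -0.1738  0.1345] dep [ 0.668 -0.193  0.004]
top
[... 1796 characters left out ...]
 dep [ 0.358  0.112 -0.001]
scene frame1 0.67 [242.7 195.9] [ 0.2612 -0.3494  0.    ] dep [ 0.269 -0.344  0.008]
scene frame1 0.64 [277.1 248. ] [ 0.4163 -0.1609  0.    ] dep [ 0.438 -0.147  0.025]
scene frame1 0.55 [240.8 245. ] [ 0.4407 -0.2527  0.    ] dep [ 0.459 -0.238  0.022]
scene carrier 0.92 [447.6 299.8] [0.4241 0.2737 0.    ] dep [0.455 0.274 0.036]
scene vial_rack 0.62 [378.7 355. ] [ 0.6191  0.1727 -0.    ] dep [0.646 0.178 0.043]
scene vial_rack 0.51 [425.4 344.3] [0.5586 0.255  0.    ] dep [0.62  0.257 0.088]
scene box swab 0.64 [432.7 261.3] [0.4174 0.2229 0.1   ]
scene box swab 0.57 [413.6 252.3] [0.4058 0.178  0.1   ]
scene box swab 0.45 [498.1 287.9] [0.4424 0.3621 0.1   ]
```

```bash
cat >> h.py <<'E'
def mv(pos,yaw,T=None,label=''):
    """numbers for servo_tool: pos world, yaw (deg) of tool x, tool pointing down"""
    T=T_tool() if T is None else T
    c,s=np.cos(np.radians(yaw)),np.sin(np.radians(yaw))
    G=np.eye(4);G[:3,:3]=np.array([[c,s,0],[s,-c,0],[0,0,-1]]);G[:3,3]=pos
    D=np.linalg.inv(T)@G;rv=R.from_matrix(D[:3,:3]).as_rotvec()
    sh=D[:3,3]/.25;tn=rv/(np.pi/2)
    print(label,np.round(sh,4).tolist(),np.round(tn,4).tolist(),'rows>=',int(np.ceil(max(np.linalg.norm(D[:3,3])/.05,np.degrees(np.linalg.norm(rv))/8.59))))
    return G
E
python3 - <<'E'
from h import *
A=mv([.30,.45,.27],100);mv([.424,.265,.25],78.8,A)
E
```

```text
[-0.6398, -0.6335, -0.0788] [-0.0, 0.0, 0.7057] rows>= 8
 [-0.8149, 0.36, 0.08] [0.0, 0.0, 0.2356] rows>= 5
```

Request:
{"fn": "servo_tool", "kwargs": {
  "commands": [
    [[-0.64,-0.633,-0.08],[0,0,0.705]],
    [[-0.64,-0.633,-0.08],[0,0,0.705]],
    [[-0.64,-0.633,-0.08],[0,0,0.705]],
    [[-0.64,-0.633,-0.08],[0,0,0.705]],
    [[-0.64,-0.633,-0.08],[0,0,0.705]],
    [[-0.64,-0.633,-0.08],[0,0,0.705]],
    [[-0.64,-0.633,-0.08],[0,0,0.705]],
    [[-0.64,-0.633,-0.08],[0,0,0.705]]
  ]
}}

```text
clock: 1.8
tcp_pos: [0.3003, 0.4499, 0.2706]
orientation: [-2.025, -2.402, -0.001]
contact_force: [0.5, -0.3, -0.4]
grip_width: 0.0854
gripper_force: 0.0
```

Request:
{"fn": "servo_tool", "kwargs": {
  "commands": [
    [[-0.815,0.36,0.08],[0,0,0.236]],
    [[-0.815,0.36,0.08],[0,0,0.236]],
    [[-0.815,0.36,0.08],[0,0,0.236]],
    [[-0.815,0.36,0.08],[0,0,0.236]],
    [[-0.815,0.36,0.08],[0,0,0.236]],
    [[-0.815,0.36,0.08],[0,0,0.236]],
    [[-0.815,0.36,0.08],[0,0,0.236]],
    [[-0.815,0.36,0.08],[0,0,0.236]]
  ]
}}

```text
clock: 2.6
tcp_pos: [0.4236, 0.2666, 0.2504]
orientation: [-2.425, -1.997, -0.0]
contact_force: [-0.7, 0.0, -0.4]
grip_width: 0.0852
gripper_force: 0.0
```

Run:
```python
from h import *
T=T_tool();print(r.get_obs()['clock'],np.round(T[:3],4).tolist(),np.round(r.get_obs()['joints'],2))
p,d=r.grab_frame('wrist');cv2.imwrite('pics/w1.png',p[:,:,::-1]);np.save('pics/w1.npy',d);np.save('pics/w1T.npy',T)
```

```text
2.6 [[0.1918, 0.9814, -0.0001, 0.4236], [0.9814, -0.1918, 0.0007, 0.2666], [0.0006, -0.0003, -1.0, 0.2504]] [-1.08  0.19  0.45  1.99 -0.1   0.98 -0.77]
```

View pics/w1.png

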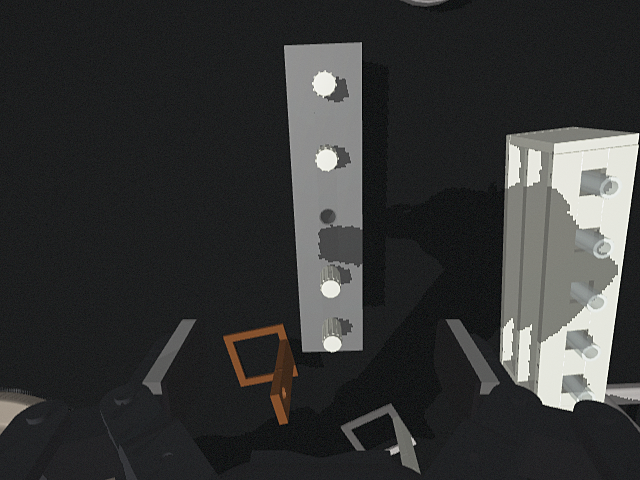

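The wrist picture shows the four caps at (324,84), (326,160), (330,288) and (332,344), the empty socket at (328,216), and the rack's vials on the right at about (608,187) down to (578,388).

```bash
cat >> h.py <<'E'
def cloud(c,dep,T=None):
    m,E=cam(c,T);v,u=np.mgrid[:480,:640];P=np.stack([(u-m['cx'])/m['fx']*dep,(v-m['cy'])/m['fy']*dep,dep],-1)
    return P@E[:3,:3].T+E[:3,3]
def blobs(mask,W,lo=30,hi=3000):
    n,l,s,c=cv2.connectedComponentsWithStats(mask.astype(np.uint8));out=[]
    for i in range(1,n):
        if lo<s[i,4]<hi:
            q=W[l==i];out.append((c[i],s[i,4],np.median(q,0),q.min(0),q.max(0)))
    return out
E
python3 - <<'E'
from h import *
T=np.load('pics/w1T.npy');d=np.load('pics/w1.npy');W=cloud('wrist',d,T)
m=(W[...,2]>.113)&(W[...,2]<.13)&(d>0)
C=[]
for c,n,md,lo,hi in blobs(m,W): print('cap',np.round(c,1),n,np.round(md,4),np.round((lo+hi)/2,4),np.round(hi-lo,4))
print('carrier top z',np.round(np.median(W[100:140,300:350,2]),4),'bench',np.median(W[100:300,100:200,2]))
E
```

```text
cap [324.1  83.1] 474 [0.4441 0.3589 0.1182] [0.444  0.359  0.1171] [0.0143 0.0144 0.0067]
cap [326.3 158.6] 410 [0.437  0.3149 0.1182] [0.437  0.3148 0.1168] [0.0149 0.0143 0.0068]
cap [330.3 286.4] 327 [0.4231 0.2273 0.1182] [0.4227 0.2263 0.1168] [0.0149 0.0139 0.0066]
cap [332. 341.] 308 [0.416  0.1831 0.1181] [0.4157 0.1817 0.1166] [0.0147 0.015  0.0072]
carrier top z 0.0903 bench 0.000232529675201959
```

Run:
```python
from h import *
mv([.617,.165,.265],85)
```

```text
[-0.2513, 0.8373, -0.0588] [-0.0001, -0.0003, -0.067] rows>= 5
```

Request:
{"fn": "servo_tool", "kwargs": {
  "commands": [
    [[-0.251,0.837,-0.059],[0,0,-0.067]],
    [[-0.251,0.837,-0.059],[0,0,-0.067]],
    [[-0.251,0.837,-0.059],[0,0,-0.067]],
    [[-0.251,0.837,-0.059],[0,0,-0.067]],
    [[-0.251,0.837,-0.059],[0,0,-0.067]],
    [[-0.251,0.837,-0.059],[0,0,-0.067]],
    [[-0.251,0.837,-0.059],[0,0,-0.067]]
  ]
}}

```text
clock: 3.35
tcp_pos: [0.6167, 0.1645, 0.2644]
orientation: [-2.317, -2.12, 0.001]
contact_force: [0.5, 0.9, 0.2]
grip_width: 0.0859
gripper_force: 0.0
```

Run:
```python
from h import *
T=T_tool();print(np.round(T[:3],4).tolist())
p,d=r.grab_frame('wrist');cv2.imwrite('pics/w2.png',p[:,:,::-1]);np.save('pics/w2.npy',d);np.save('pics/w2T.npy',T)
W=cloud('wrist',d,T);m=(W[...,2]>.092)&(W[...,2]<.11)&(d>0)&(W[...,0]>.5)
for c,n,md,lo,hi in blobs(m,W,15): print('rim',np.round(c,1),n,np.round(md,4),np.round((lo+hi)/2,4),np.round(hi-lo,4))
mm,E=cam('wrist',T)
for a in r.mark_of('wrist','vial1'): print(round(a['confidence'],2),np.round(a['uv'],1),np.round(at_z(mm,E,a['uv'],.1),4))
m=(W[...,2]>.113)&(W[...,2]<.13)&(W[...,0]<.5)
for c,n,md,lo,hi in blobs(m,W): print('cap',np.round(c,1),n,np.round(md,4),np.round((lo+hi)/2,4),np.round(hi-lo,4))
# rack rectangle
m=((W[...,2]>.07)&(W[...,2]<.09)&(W[...,0]>.5));k=W[m][:,:2].astype(np.float32);print(cv2.minAreaRect(k))
```

```text
[[0.0882, 0.9961, -0.0013, 0.6167], [0.9961, -0.0882, 0.0002, 0.1645], [0.0001, -0.0013, -1.0, 0.2644]]
rim [322.4  89.2] 282 [0.6263 0.2561 0.1001] [0.6261 0.2559 0.0971] [0.0156 0.0153 0.0102]
rim [323.2 156.6] 277 [0.6227 0.211  0.1   ] [0.623  0.2109 0.0969] [0.0153 0.0159 0.0098]
rim [323.9 216.8] 286 [0.6194 0.1668 0.0999] [0.6195 0.1662 0.0972] [0.0153 0.0159 0.0103]
rim [324.6 271.6] 290 [0.6162 0.1226 0.0997] [0.6161 0.1215 0.0975] [0.0153 0.0156 0.011 ]
rim [325.1 321.4] 295 [0.6128 0.0781 0.0993] [0.6126 0.0764 0.0975] [0.0153 0.0162 0.0109]
rim [416.8 404.1] 200 [ 0.686  -0.0102  0.1014] [ 0.687  -0.0122  0.101 ] [0.0116 0.0082 0.0179]
0.95 [322.8 159. ] [0.6224 0.2096 0.1   ]
0.73 [322.1 325.8] [0.61   0.0747 0.1   ]
0.7 [323.2 274.3] [0.6149 0.1205 0.1   ]
0.7 [322.9 217.2] [0.6187 0.1668 0.1   ]
0.58 [322.   89.7] [0.6258 0.2556 0.1   ]
cap [ 7.2 16.2] 383 [0.4413 0.3131 0.1174] [0.4389 0.3145 0.1164] [0.0126 0.015  0.0068]
cap [ 27.3 164.4] 451 [0.4249 0.226  0.1179] [0.4237 0.2256 0.1166] [0.0148 0.0146 0.007 ]
cap [ 37.9 227.8] 386 [0.4178 0.1819 0.1179] [0.4165 0.1815 0.1165] [0.0145 0.0148 0.0068]
((0.623116135597229, 0.1344306915998459), (0.10431840270757675, 0.31431645154953003), 6.730495929718018)
```

View pics/w2.png

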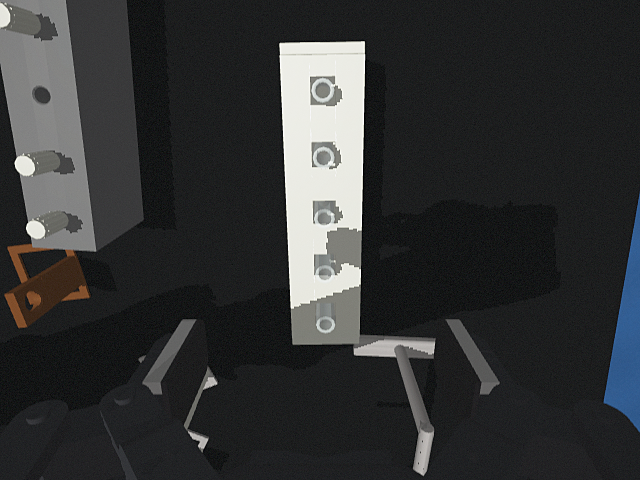

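The rack picture shows five mouths in a column, (322,90), (323,157), (324,215), (325,272) and (325,325). The fifth is nearest the rail's end post.

Run:
```python
from h import *
from scipy.optimize import least_squares
def fit(fn,lo,hi,zz,rad):
    T=np.load(fn+'T.npy');d=np.load(fn+'.npy');W=cloud('wrist',d,T)
    m=(W[...,2]>lo)&(W[...,2]<hi)&(W[...,0]>.4)&(W[...,1]>.05)&(np.abs(W[...,0]-.53)>rad)
    out=[]
    for c,n,md,a,b in blobs(m,W,40):
        out.append((a+b)[:2]/2)
    return np.array(out)
V=fit('pics/w2',.0975,.105,0,.02);print('mouths',np.round(V,4).tolist())
Tn=T_tool()
H=mv([.4165,.1828,.2],80.9,Tn,'over');mv([.4165,.1828,.113],80.9,H,'down')
```

```text
mouths [[0.4407, 0.314], [0.6261, 0.2559], [0.6229, 0.2109], [0.4265, 0.2258], [0.6194, 0.1662], [0.4189, 0.1814], [0.616, 0.1215], [0.6126, 0.0764]]
over [0.0007, -0.8008, 0.2599] [-0.0009, -0.0004, 0.0458] rows>= 5
down [0.0, 0.0, 0.348] [0.0, 0.0, 0.0] rows>= 2
```

Request:
{"fn": "servo_tool", "kwargs": {
  "commands": [
    [[0.001,-0.802,0.26],[0,0,0.046]],
    [[0.001,-0.802,0.26],[0,0,0.046]],
    [[0.001,-0.802,0.26],[0,0,0.046]],
    [[0.001,-0.802,0.26],[0,0,0.046]],
    [[0.001,-0.802,0.26],[0,0,0.046]],
    [[0.001,-0.802,0.26],[0,0,0.046]],
    [[0.001,-0.802,0.26],[0,0,0.046]],
    [[0.001,-0.802,0.4],[0,0,0.046]],
    [[0.001,-0.802,0.52],[0,0,0.046]],
    [[0.001,-0.802,0.58],[0,0,0.046]],
    [[0.001,-0.802,0.604],[0,0,0.046]],
    [[0.001,-0.802,0.604],[0,0,0.046]]
  ],
  "claw": 0.4
}}

```text
clock: 4.65
tcp_pos: [0.419, 0.1812, 0.1139]
orientation: [2.394, 2.033, -0.0]
contact_force: [-0.3, -0.8, 0.3]
grip_width: 0.0513
gripper_force: 0.0
```

Request:
{"fn": "servo_tool", "kwargs": {
  "commands": [
    [[0,0,0],[0,0,0]],
    [[0,0,0],[0,0,0]],
    [[0,0,0],[0,0,0]],
    [[0,0,0],[0,0,0]],
    [[0,0,0],[0,0,0]],
    [[0,0,0],[0,0,0]]
  ],
  "claw": 1,
  "squeeze": 30
}}

```text
clock: 5.25
tcp_pos: [0.4178, 0.1818, 0.115]
orientation: [-2.393, -2.034, -0.002]
contact_force: [-3.1, -0.3, 6.1]
grip_width: 0.0128
gripper_force: 29.2
```

Request:
{"fn": "servo_tool", "kwargs": {
  "commands": [
    [[0,0,-0.1],[0,0,0]],
    [[0,0,-0.25],[0,0,0]],
    [[0,0,-0.4],[0,0,0]],
    [[0,0,-0.54],[0,0,0]],
    [[0,0,-0.54],[0,0,0]],
    [[0,0,-0.54],[0,0,0]],
    [[0,0,-0.54],[0,0,0]]
  ]
}}

```text
clock: 5.95
tcp_pos: [0.4171, 0.1811, 0.2484]
orientation: [-2.394, -2.034, 0.002]
contact_force: [0.8, 0.4, 0.2]
grip_width: 0.0132
gripper_force: 29.4
```

Run:
```python
from h import *
T=T_tool();print(r.get_obs()['clock'],np.round(T[:3],4).tolist())
p,d=r.grab_frame('wrist');cv2.imwrite('pics/w3.png',p[:,:,::-1]);np.save('pics/w3.npy',d);np.save('pics/w3T.npy',T)
mm,E=cam('wrist',T);W=cloud('wrist',d,np.eye(4))  # tool coords
for a in r.mark_of('wrist','swab1')[:3]: print(a)
m=(np.abs(W[...,0])<.03)&(np.abs(W[...,1])<.02)&(W[...,2]>-.03)&(W[...,2]<.12)&(d>0)
for z in np.arange(-.02,.12,.01):
    q=W[m&(abs(W[...,2]-z)<.005)]
    if len(q): print(round(z,3),len(q),np.round(q.min(0),4),np.round(q.max(0),4))
```

```text
5.95 [[0.1613, 0.9869, -0.0011, 0.4171], [0.9869, -0.1613, -0.0005, 0.1811], [-0.0007, -0.001, -1.0, 0.2484]]
{'uv': [320.3, 36.5], 'confidence': 0.77}
{'uv': [317.8, 252.7], 'confidence': 0.71}
{'uv': [318.0, 150.3], 'confidence': 0.68}
-0.02 1747 [-0.0113 -0.0198 -0.025 ] [ 0.0143  0.0199 -0.015 ]
-0.01 1406 [-0.0113 -0.02   -0.015 ] [ 0.0122  0.02   -0.005 ]
0.0 2604 [-0.0109 -0.0199 -0.005 ] [0.0124 0.02   0.005 ]
0.01 1231 [ 0.0016 -0.0199  0.005 ] [0.012  0.0199 0.015 ]
0.02 342 [ 0.0015 -0.0126  0.015 ] [0.0112 0.0127 0.0246]
0.03 30 [ 0.0008 -0.0036  0.0253] [0.0048 0.0025 0.034 ]
0.04 57 [-0.001  -0.0015  0.0363] [0.0012 0.0013 0.045 ]
0.05 56 [-0.0005 -0.0016  0.0451] [0.001  0.0009 0.0548]
0.06 48 [-0.0011 -0.0016  0.0552] [0.0011 0.0009 0.0647]
0.07 44 [-0.0008 -0.0017  0.0652] [0.0011 0.0009 0.0748]
0.08 37 [-0.0013 -0.0018  0.0757] [0.0008 0.001  0.0847]
0.09 112 [-0.003  -0.0036  0.0851] [0.0023 0.0022 0.095 ]
0.1 28 [-0.0002 -0.0037  0.0951] [0.0024 0.0022 0.1002]
```

View pics/w3.png

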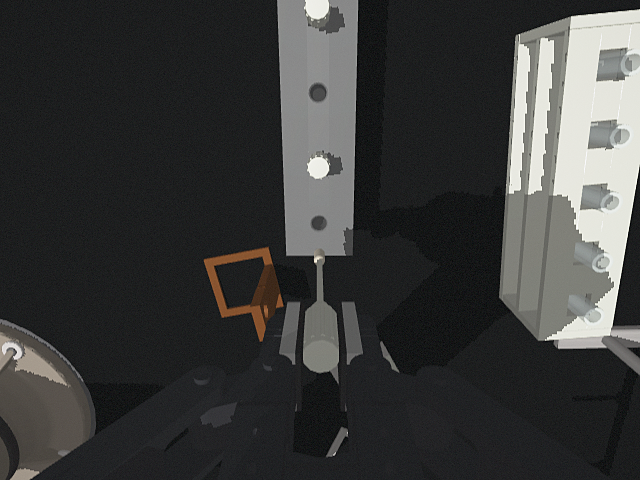

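The picture shows the swab held straight, its cap at (321,352) and its bud at (319,256). Its offset in the tool frame is about (-0.8,-0.6) mm, with the bud end 100 mm below the TCP. Next I'll hover over the vial with its mouth at (0.616,0.1215).

Run:
```python
from h import *
mv([.6167,.1223,.235],85.7)
```

```text
[-0.1023, 0.826, 0.0509] [-0.001, 0.0011, -0.0555] rows>= 5
```

Request:
{"fn": "servo_tool", "kwargs": {
  "commands": [
    [[-0.102,0.826,0],[0,0,-0.055]],
    [[-0.102,0.826,0],[0,0,-0.055]],
    [[-0.102,0.826,0],[0,0,-0.055]],
    [[-0.102,0.826,0],[0,0,-0.055]],
    [[-0.102,0.826,0],[0,0,-0.055]],
    [[-0.102,0.826,0.05],[0,0,-0.055]],
    [[-0.102,0.826,0.05],[0,0,-0.055]],
    [[-0.102,0.826,0.05],[0,0,-0.055]],
    [[-0.102,0.826,0.05],[0,0,-0.055]],
    [[-0.102,0.826,0.05],[0,0,-0.055]]
  ]
}}

```text
clock: 7.05
tcp_pos: [0.6169, 0.1236, 0.2371]
orientation: [-2.302, -2.137, -0.002]
contact_force: [0.4, -0.3, 0.0]
grip_width: 0.0123
gripper_force: 29.5
```

```bash
cat > rel.py <<'E'
# relative look: vial mouths and held stick in tool axes from one wrist view
from h import *
T=T_tool();o=r.get_obs();print(o['clock'],'pos',np.round(T[:3,3],4),'yaw',round(np.degrees(np.arctan2(T[1,0],T[0,0])),2),'tilt',np.round(T[:2,2],4))
p,d=r.grab_frame('wrist');W=cloud('wrist',d,np.eye(4));Z=cloud('wrist',d,T)
s=W[(abs(W[...,0])<.012)&(abs(W[...,1])<.012)&(W[...,2]>.04)&(W[...,2]<.083)&(d>0)]
b=W[(abs(W[...,0])<.012)&(abs(W[...,1])<.012)&(W[...,2]>.085)&(W[...,2]<.105)&(d>0)]
if len(s): print('stick y',np.round((s[:,1].min()+s[:,1].max())/2,4),'x',np.round(np.percentile(s[:,0],90)-.0016,4))
if len(b): print('bud y',np.round((b[:,1].min()+b[:,1].max())/2,4),'x',np.round(b[:,0].max()-.0032,4),'end z',np.round(b[:,2].max(),4))
m=(Z[...,2]>.0975)&(Z[...,2]<.105)&(Z[...,0]>.58)&(Z[...,0]<.66)&(Z[...,1]>.05)
for c,n,md,a,bb in blobs(m,W,40): print('mouth px',np.round(c),n,'tool xy',np.round((a+bb)[:2]/2,4),'size',np.round((bb-a)[:2],4))
E
python3 rel.py
```

```text
7.05 pos [0.6169 0.1236 0.2371] yaw 85.73 tilt [0.0005 0.001 ]
stick y -0.0003 x -0.0009
bud y -0.0007 x -0.0007 end z 0.1003
mouth px [319.  14.] 404 tool xy [ 0.1316 -0.0009] size [0.0146 0.0156]
mouth px [319.  95.] 321 tool xy [ 0.0874 -0.0006] size [0.0156 0.0148]
mouth px [319. 169.] 298 tool xy [ 0.0426 -0.0007] size [0.0156 0.0156]
mouth px [319. 234.] 268 tool xy [-0.0021 -0.0009] size [0.0154 0.0152]
mouth px [312. 293.] 86 tool xy [-0.0465 -0.0056] size [0.013  0.0051]
mouth px [326. 293.] 80 tool xy [-0.0466  0.0045] size [0.0129 0.0051]
```

Request:
{"fn": "servo_tool", "kwargs": {
  "commands": [
    [[-0.006,0,0.03],[0,0,0]],
    [[-0.006,0,0.06],[0,0,0]],
    [[-0.006,0,0.12],[0,0,0]],
    [[-0.006,0,0.18],[0,0,0]],
    [[-0.006,0,0.24],[0,0,0]],
    [[-0.006,0,0.3],[0,0,0]],
    [[-0.006,0,0.36],[0,0,0]],
    [[-0.006,0,0.41],[0,0,0]],
    [[-0.006,0,0.45],[0,0,0]],
    [[-0.006,0,0.462],[0,0,0]],
    [[-0.006,0,0.462],[0,0,0]]
  ]
}}

```text
clock: 8.2
tcp_pos: [0.6169, 0.1217, 0.1228]
orientation: [-2.302, -2.134, -0.0]
contact_force: [-9.2, 0.5, 18.1]
grip_width: 0.0128
gripper_force: 33.7
```

Request:
{"fn": "servo_tool", "kwargs": {
  "commands": [
    [[0,0,-0.002],[0,0,0]],
    [[0,0,-0.002],[0,0,0]],
    [[0,0,-0.002],[0,0,0]],
    [[0,0,-0.002],[0,0,0]]
  ],
  "claw": 0.4
}}

```text
clock: 8.6
tcp_pos: [0.6173, 0.1213, 0.1212]
orientation: [2.304, 2.136, -0.0]
contact_force: [0.6, 0.3, 0.0]
grip_width: 0.0514
gripper_force: 0.0
```

Request:
{"fn": "servo_tool", "kwargs": {
  "commands": [
    [[0,0,-0.1],[0,0,0]],
    [[0,0,-0.25],[0,0,0]],
    [[0,0,-0.4],[0,0,0]],
    [[0,0,-0.44],[0,0,0]],
    [[0,0,-0.44],[0,0,0]],
    [[0,0,-0.44],[0,0,0]]
  ]
}}

```text
clock: 9.2
tcp_pos: [0.6166, 0.1215, 0.2303]
orientation: [-2.303, -2.135, 0.002]
contact_force: [0.5, 0.3, -0.6]
grip_width: 0.0513
gripper_force: 0.0
```

Run:
```python
from h import *
T=T_tool();p,d=r.grab_frame('wrist');W=cloud('wrist',d,T)
cv2.imwrite('pics/w4.png',p[:,:,::-1])
for lo,hi in [(.122,.135)]:
    for c,n,md,a,b in blobs((W[...,2]>lo)&(W[...,2]<hi)&(W[...,0]>.55)&(W[...,1]>.05),W,40): print(np.round(c),n,'top',np.round(md,4),np.round((a+b)/2,4))
mv([.4235,.2265,.205],80.9,label='next')
```

```text
[321. 248.] 462 top [0.6167 0.1223 0.1283] [0.6167 0.1212 0.1262]
next [0.3612, -0.8003, 0.1008] [-0.0017, 0.0007, 0.053] rows>= 5
```

Request:
{"fn": "servo_tool", "kwargs": {
  "commands": [
    [[0.361,-0.8,0.05],[0,0,0.053]],
    [[0.361,-0.8,0.05],[0,0,0.053]],
    [[0.361,-0.8,0.05],[0,0,0.053]],
    [[0.361,-0.8,0.05],[0,0,0.053]],
    [[0.361,-0.8,0.05],[0,0,0.053]],
    [[0.361,-0.8,0.1],[0,0,0.053]],
    [[0.361,-0.8,0.1],[0,0,0.053]],
    [[0.361,-0.8,0.25],[0,0,0.053]],
    [[0.361,-0.8,0.38],[0,0,0.053]],
    [[0.361,-0.8,0.44],[0,0,0.053]],
    [[0.361,-0.8,0.465],[0,0,0.053]],
    [[0.361,-0.8,0.465],[0,0,0.053]]
  ]
}}

```text
clock: 10.45
tcp_pos: [0.4253, 0.2251, 0.1144]
orientation: [2.392, 2.035, -0.003]
contact_force: [-0.8, 0.4, 0.1]
grip_width: 0.0513
gripper_force: 0.0
```

Request:
{"fn": "servo_tool", "kwargs": {
  "commands": [
    [[0,0,0],[0,0,0]],
    [[0,0,0],[0,0,0]],
    [[0,0,0],[0,0,0]],
    [[0,0,0],[0,0,0]],
    [[0,0,0],[0,0,0]],
    [[0,0,0],[0,0,0]]
  ],
  "claw": 1,
  "squeeze": 30
}}

```text
clock: 11.05
tcp_pos: [0.425, 0.2268, 0.1161]
orientation: [-2.39, -2.038, -0.002]
contact_force: [-1.2, -0.5, 6.8]
grip_width: 0.0123
gripper_force: 29.5
```

Request:
{"fn": "servo_tool", "kwargs": {
  "commands": [
    [[0,0,-0.1],[0,0,0]],
    [[0,0,-0.25],[0,0,0]],
    [[0,0,-0.4],[0,0,0]],
    [[0,0,-0.54],[0,0,0]],
    [[0,0,-0.54],[0,0,0]],
    [[0,0,-0.54],[0,0,0]]
  ]
}}

```text
clock: 11.65
tcp_pos: [0.4249, 0.2268, 0.251]
orientation: [-2.39, -2.038, -0.004]
contact_force: [-0.3, -1.3, 0.0]
grip_width: 0.0126
gripper_force: 29.3
```

Run:
```python
from h import *
print(np.round(T_tool()[:3,3],4));mv([.62,.1672,.235],85.7)
```

```text
[0.4249 0.2268 0.251 ]
 [-0.1125, 0.8084, 0.0643] [0.0006, -0.0014, -0.0531] rows>= 5
```

Request:
{"fn": "servo_tool", "kwargs": {
  "commands": [
    [[-0.112,0.806,0],[0,0,-0.053]],
    [[-0.112,0.806,0],[0,0,-0.053]],
    [[-0.112,0.806,0],[0,0,-0.053]],
    [[-0.112,0.806,0],[0,0,-0.053]],
    [[-0.112,0.806,0],[0,0,-0.053]],
    [[-0.112,0.806,0.06],[0,0,-0.053]],
    [[-0.112,0.806,0.06],[0,0,-0.053]],
    [[-0.112,0.806,0.06],[0,0,-0.053]],
    [[-0.112,0.806,0.06],[0,0,-0.053]],
    [[-0.112,0.806,0.06],[0,0,-0.053]]
  ]
}}

```text
clock: 12.65
tcp_pos: [0.6188, 0.1677, 0.2358]
orientation: [-2.303, -2.137, -0.002]
contact_force: [-0.0, 0.5, 0.7]
grip_width: 0.0124
gripper_force: 29.4
```

```bash
python3 rel.py
```

```text
12.65 pos [0.6188 0.1677 0.2358] yaw 85.72 tilt [0.0005 0.0009]
stick y -0.0007 x -0.0014
bud y -0.0013 x -0.0012 end z 0.1014
mouth px [321.  94.] 339 tool xy [0.0883 0.0009] size [0.015  0.0153]
mouth px [321. 168.] 298 tool xy [0.0433 0.0006] size [0.0155 0.0155]
mouth px [321. 234.] 269 tool xy [-0.0017  0.0005] size [0.0156 0.015 ]
mouth px [327. 288.] 55 tool xy [-0.0424  0.0052] size [0.0073 0.0065]
```

Request:
{"fn": "servo_tool", "kwargs": {
  "commands": [
    [[-0.002,0.006,0.02],[0,0,0]],
    [[-0.002,0.006,0.06],[0,0,0]],
    [[-0.002,0.006,0.12],[0,0,0]],
    [[-0.002,0.006,0.18],[0,0,0]],
    [[-0.002,0.006,0.24],[0,0,0]],
    [[-0.002,0.006,0.3],[0,0,0]],
    [[-0.002,0.006,0.36],[0,0,0]],
    [[-0.002,0.006,0.41],[0,0,0]],
    [[-0.002,0.006,0.44],[0,0,0]],
    [[-0.002,0.006,0.452],[0,0,0]],
    [[-0.002,0.006,0.452],[0,0,0]]
  ]
}}

```text
clock: 13.8
tcp_pos: [0.6202, 0.1667, 0.1247]
orientation: [-2.302, -2.133, -0.0]
contact_force: [-11.5, -0.6, 22.8]
grip_width: 0.0127
gripper_force: 32.9
```

Request:
{"fn": "servo_tool", "kwargs": {
  "commands": [
    [[0,0,-0.002],[0,0,0]],
    [[0,0,-0.002],[0,0,0]],
    [[0,0,-0.002],[0,0,0]],
    [[0,0,-0.002],[0,0,0]]
  ],
  "claw": 0.4
}}

```text
clock: 14.2
tcp_pos: [0.6207, 0.1662, 0.1224]
orientation: [2.304, 2.136, -0.001]
contact_force: [-0.4, 0.2, -0.5]
grip_width: 0.0514
gripper_force: 0.0
```

Request:
{"fn": "servo_tool", "kwargs": {
  "commands": [
    [[0,0,-0.1],[0,0,0]],
    [[0,0,-0.25],[0,0,0]],
    [[0,0,-0.4],[0,0,0]],
    [[0,0,-0.44],[0,0,0]],
    [[0,0,-0.44],[0,0,0]],
    [[0,0,-0.44],[0,0,0]]
  ]
}}

```text
clock: 14.8
tcp_pos: [0.62, 0.1664, 0.2315]
orientation: [-2.303, -2.135, 0.002]
contact_force: [0.8, 0.9, -0.4]
grip_width: 0.0512
gripper_force: 0.0
```

Run:
```python
from h import *
T=T_tool();p,d=r.grab_frame('wrist');W=cloud('wrist',d,T)
for c,n,md,a,b in blobs((W[...,2]>.122)&(W[...,2]<.135)&(W[...,0]>.55)&(W[...,1]>.05),W,40): print(np.round(c),n,'top',np.round(md,4),np.round((a+b)/2,4))
mv([.437,.3148,.205],80.9,label='next')
```

```text
[320. 248.] 460 top [0.6198 0.1667 0.1281] [0.6199 0.1657 0.1265]
[321. 313.] 427 top [0.6167 0.1227 0.1281] [0.6166 0.1214 0.1262]
next [0.5373, -0.7731, 0.1053] [-0.0017, 0.0007, 0.053] rows>= 5
```

Request:
{"fn": "servo_tool", "kwargs": {
  "commands": [
    [[0.537,-0.775,0.05],[0,0,0.053]],
    [[0.537,-0.775,0.05],[0,0,0.053]],
    [[0.537,-0.775,0.05],[0,0,0.053]],
    [[0.537,-0.775,0.05],[0,0,0.053]],
    [[0.537,-0.775,0.05],[0,0,0.053]],
    [[0.537,-0.775,0.1],[0,0,0.053]],
    [[0.537,-0.775,0.1],[0,0,0.053]],
    [[0.537,-0.775,0.25],[0,0,0.053]],
    [[0.537,-0.775,0.38],[0,0,0.053]],
    [[0.537,-0.775,0.44],[0,0,0.053]],
    [[0.537,-0.775,0.468],[0,0,0.053]],
    [[0.537,-0.775,0.468],[0,0,0.053]]
  ]
}}

```text
clock: 16.05
tcp_pos: [0.4383, 0.3139, 0.1155]
orientation: [2.392, 2.036, -0.002]
contact_force: [0.0, 0.4, -0.6]
grip_width: 0.0513
gripper_force: 0.0
```

Request:
{"fn": "servo_tool", "kwargs": {
  "commands": [
    [[0,0,0],[0,0,0]],
    [[0,0,0],[0,0,0]],
    [[0,0,0],[0,0,0]],
    [[0,0,0],[0,0,0]],
    [[0,0,0],[0,0,0]],
    [[0,0,0],[0,0,0]]
  ],
  "claw": 1,
  "squeeze": 30
}}

```text
clock: 16.65
tcp_pos: [0.4383, 0.3154, 0.1168]
orientation: [-2.391, -2.038, -0.003]
contact_force: [-0.9, -1.1, 7.1]
grip_width: 0.0128
gripper_force: 29.6
```

Request:
{"fn": "servo_tool", "kwargs": {
  "commands": [
    [[0,0,-0.1],[0,0,0]],
    [[0,0,-0.25],[0,0,0]],
    [[0,0,-0.4],[0,0,0]],
    [[0,0,-0.54],[0,0,0]],
    [[0,0,-0.54],[0,0,0]],
    [[0,0,-0.54],[0,0,0]]
  ]
}}

```text
clock: 17.25
tcp_pos: [0.4376, 0.3152, 0.2514]
orientation: [-2.39, -2.038, -0.003]
contact_force: [-0.7, -0.3, -0.7]
grip_width: 0.0126
gripper_force: 29.3
```

Run:
```python
from h import *
print(np.round(T_tool()[:3,3],4));mv([.6235,.2119,.235],85.7)
```

```text
[0.4376 0.3152 0.2514]
 [-0.2908, 0.7993, 0.0655] [0.0003, -0.0012, -0.0531] rows>= 5
```

Request:
{"fn": "servo_tool", "kwargs": {
  "commands": [
    [[-0.291,0.798,0],[0,0,-0.053]],
    [[-0.291,0.798,0],[0,0,-0.053]],
    [[-0.291,0.798,0],[0,0,-0.053]],
    [[-0.291,0.798,0],[0,0,-0.053]],
    [[-0.291,0.798,0],[0,0,-0.053]],
    [[-0.291,0.798,0.06],[0,0,-0.053]],
    [[-0.291,0.798,0.06],[0,0,-0.053]],
    [[-0.291,0.798,0.06],[0,0,-0.053]],
    [[-0.291,0.798,0.06],[0,0,-0.053]],
    [[-0.291,0.798,0.06],[0,0,-0.053]]
  ]
}}

```text
clock: 18.25
tcp_pos: [0.6225, 0.2126, 0.2362]
orientation: [-2.302, -2.138, -0.001]
contact_force: [0.1, 0.2, -0.3]
grip_width: 0.0125
gripper_force: 29.4
```

```bash
python3 rel.py
```

```text
18.25 pos [0.6225 0.2126 0.2362] yaw 85.77 tilt [0.0002 0.0008]
stick y -0.0002 x -0.0009
bud y -0.0001 x -0.0008 end z 0.1019
mouth px [321. 168.] 292 tool xy [0.0433 0.0005] size [0.0155 0.0156]
mouth px [321. 234.] 264 tool xy [-0.0017  0.0005] size [0.016  0.0151]
mouth px [327. 288.] 44 tool xy [-0.0423  0.0052] size [0.0066 0.0051]
mouth px [313. 290.] 49 tool xy [-0.0437 -0.0052] size [0.0079 0.0044]
mouth px [321. 395.] 222 tool xy [-1.365e-01  1.000e-04] size [0.017  0.0151]
```

Request:
{"fn": "servo_tool", "kwargs": {
  "commands": [
    [[-0.003,0.002,0.02],[0,0,0]],
    [[-0.003,0.002,0.06],[0,0,0]],
    [[-0.003,0.002,0.12],[0,0,0]],
    [[-0.003,0.002,0.18],[0,0,0]],
    [[-0.003,0.002,0.24],[0,0,0]],
    [[-0.003,0.002,0.3],[0,0,0]],
    [[-0.003,0.002,0.36],[0,0,0]],
    [[-0.003,0.002,0.41],[0,0,0]],
    [[-0.003,0.002,0.44],[0,0,0]],
    [[-0.003,0.002,0.452],[0,0,0]],
    [[-0.003,0.002,0.452],[0,0,0]]
  ]
}}

```text
clock: 19.4
tcp_pos: [0.6234, 0.2111, 0.1265]
orientation: [-2.302, -2.133, -0.002]
contact_force: [-13.0, -1.8, 31.5]
grip_width: 0.0127
gripper_force: 32.8
```

Request:
{"fn": "servo_tool", "kwargs": {
  "commands": [
    [[0,0,-0.002],[0,0,0]],
    [[0,0,-0.002],[0,0,0]],
    [[0,0,-0.002],[0,0,0]],
    [[0,0,-0.002],[0,0,0]]
  ],
  "claw": 0.4
}}

```text
clock: 19.8
tcp_pos: [0.6235, 0.2105, 0.1228]
orientation: [2.304, 2.136, -0.001]
contact_force: [0.6, -0.2, 0.9]
grip_width: 0.0513
gripper_force: 0.0
```

Request:
{"fn": "servo_tool", "kwargs": {
  "commands": [
    [[0,0,-0.1],[0,0,0]],
    [[0,0,-0.25],[0,0,0]],
    [[0,0,-0.4],[0,0,0]],
    [[0,0,-0.44],[0,0,0]],
    [[0,0,-0.44],[0,0,0]],
    [[0,0,-0.44],[0,0,0]]
  ]
}}

```text
clock: 20.4
tcp_pos: [0.6228, 0.2107, 0.2319]
orientation: [-2.303, -2.135, 0.003]
contact_force: [-0.1, 0.8, -0.1]
grip_width: 0.0514
gripper_force: 0.0
```

Run:
```python
from h import *
T=T_tool();p,d=r.grab_frame('wrist');W=cloud('wrist',d,T)
for c,n,md,a,b in blobs((W[...,2]>.122)&(W[...,2]<.135)&(W[...,0]>.55)&(W[...,1]>.05),W,40): print(np.round(c),n,'top',np.round(md,4),np.round((a+b)/2,4))
mv([.444,.3588,.205],80.9,label='next')
```

```text
[321. 247.] 455 top [0.6232 0.2115 0.1281] [0.6231 0.2107 0.1262]
[321. 312.] 427 top [0.6198 0.1673 0.1281] [0.6197 0.166  0.126 ]
[321. 370.] 390 top [0.6167 0.1232 0.1281] [0.6166 0.1218 0.126 ]
next [0.5374, -0.7564, 0.1069] [-0.0017, 0.0008, 0.0531] rows>= 5
```

Request:
{"fn": "servo_tool", "kwargs": {
  "commands": [
    [[0.537,-0.759,0.05],[0,0,0.053]],
    [[0.537,-0.759,0.05],[0,0,0.053]],
    [[0.537,-0.759,0.05],[0,0,0.053]],
    [[0.537,-0.759,0.05],[0,0,0.053]],
    [[0.537,-0.759,0.05],[0,0,0.053]],
    [[0.537,-0.759,0.1],[0,0,0.053]],
    [[0.537,-0.759,0.1],[0,0,0.053]],
    [[0.537,-0.759,0.25],[0,0,0.053]],
    [[0.537,-0.759,0.38],[0,0,0.053]],
    [[0.537,-0.759,0.44],[0,0,0.053]],
    [[0.537,-0.759,0.472],[0,0,0.053]],
    [[0.537,-0.759,0.472],[0,0,0.053]]
  ]
}}

```text
clock: 21.65
tcp_pos: [0.4451, 0.3578, 0.1149]
orientation: [2.392, 2.036, -0.002]
contact_force: [0.3, -0.4, -0.0]
grip_width: 0.0508
gripper_force: 0.0
```

Request:
{"fn": "servo_tool", "kwargs": {
  "commands": [
    [[0,0,0],[0,0,0]],
    [[0,0,0],[0,0,0]],
    [[0,0,0],[0,0,0]],
    [[0,0,0],[0,0,0]],
    [[0,0,0],[0,0,0]],
    [[0,0,0],[0,0,0]]
  ],
  "claw": 1,
  "squeeze": 30
}}

```text
clock: 22.25
tcp_pos: [0.4452, 0.3594, 0.1164]
orientation: [-2.39, -2.038, -0.003]
contact_force: [-1.4, 0.6, 7.0]
grip_width: 0.0124
gripper_force: 29.6
```

Request:
{"fn": "servo_tool", "kwargs": {
  "commands": [
    [[0,0,-0.1],[0,0,0]],
    [[0,0,-0.25],[0,0,0]],
    [[0,0,-0.4],[0,0,0]],
    [[0,0,-0.54],[0,0,0]],
    [[0,0,-0.54],[0,0,0]],
    [[0,0,-0.54],[0,0,0]]
  ]
}}

```text
clock: 22.85
tcp_pos: [0.4445, 0.3592, 0.2509]
orientation: [-2.39, -2.038, -0.003]
contact_force: [-0.4, 0.2, -1.0]
grip_width: 0.0125
gripper_force: 29.3
```

Run:
```python
from h import *
print(np.round(T_tool()[:3,3],4));mv([.6267,.2565,.235],85.7)
```

```text
[0.4445 0.3592 0.2509]
 [-0.2905, 0.7846, 0.0634] [0.0003, -0.0011, -0.0532] rows>= 5
```

Request:
{"fn": "servo_tool", "kwargs": {
  "commands": [
    [[-0.293,0.785,0],[0,0,-0.053]],
    [[-0.293,0.785,0],[0,0,-0.053]],
    [[-0.293,0.785,0],[0,0,-0.053]],
    [[-0.293,0.785,0],[0,0,-0.053]],
    [[-0.293,0.785,0],[0,0,-0.053]],
    [[-0.293,0.785,0.06],[0,0,-0.053]],
    [[-0.293,0.785,0.06],[0,0,-0.053]],
    [[-0.293,0.785,0.06],[0,0,-0.053]],
    [[-0.293,0.785,0.06],[0,0,-0.053]],
    [[-0.293,0.785,0.06],[0,0,-0.053]]
  ]
}}

```text
clock: 23.85
tcp_pos: [0.626, 0.2567, 0.2357]
orientation: [-2.302, -2.138, -0.001]
contact_force: [0.0, -0.6, -0.2]
grip_width: 0.0129
gripper_force: 29.4
```

```bash
python3 rel.py
```

```text
23.85 pos [0.626  0.2567 0.2357] yaw 85.77 tilt [0.0002 0.0008]
stick y -0.0002 x -0.0005
bud y -0.0001 x -0.0004 end z 0.1013
mouth px [320. 233.] 273 tool xy [-0.0009  0.0002] size [0.0161 0.0157]
mouth px [313. 289.] 50 tool xy [-0.0431 -0.0052] size [0.0092 0.0044]
mouth px [327. 288.] 44 tool xy [-0.0425  0.0052] size [0.008  0.0051]
mouth px [320. 391.] 146 tool xy [-1.324e-01  1.000e-04] size [0.0099 0.015 ]
mouth px [320. 439.] 206 tool xy [-0.1804  0.    ] size [0.0159 0.0158]
```

Request:
{"fn": "servo_tool", "kwargs": {
  "commands": [
    [[-0.002,0.001,0.02],[0,0,0]],
    [[-0.002,0.001,0.06],[0,0,0]],
    [[-0.002,0.001,0.12],[0,0,0]],
    [[-0.002,0.001,0.18],[0,0,0]],
    [[-0.002,0.001,0.24],[0,0,0]],
    [[-0.002,0.001,0.3],[0,0,0]],
    [[-0.002,0.001,0.36],[0,0,0]],
    [[-0.002,0.001,0.41],[0,0,0]],
    [[-0.002,0.001,0.44],[0,0,0]],
    [[-0.002,0.001,0.449],[0,0,0]],
    [[-0.002,0.001,0.449],[0,0,0]]
  ]
}}

```text
clock: 25.0
tcp_pos: [0.6267, 0.2555, 0.1262]
orientation: [-2.302, -2.134, -0.001]
contact_force: [-11.8, -1.1, 24.8]
grip_width: 0.0125
gripper_force: 32.3
```

Request:
{"fn": "servo_tool", "kwargs": {
  "commands": [
    [[0,0,-0.002],[0,0,0]],
    [[0,0,-0.002],[0,0,0]],
    [[0,0,-0.002],[0,0,0]],
    [[0,0,-0.002],[0,0,0]]
  ],
  "claw": 0.4
}}

```text
clock: 25.4
tcp_pos: [0.6268, 0.2547, 0.1231]
orientation: [2.304, 2.136, -0.001]
contact_force: [-0.8, 0.5, -0.2]
grip_width: 0.0514
gripper_force: 0.0
```

Request:
{"fn": "servo_tool", "kwargs": {
  "commands": [
    [[0,0,-0.1],[0,0,0]],
    [[0,0,-0.25],[0,0,0]],
    [[0,0,-0.4],[0,0,0]],
    [[0,0,-0.48],[0,0,0]],
    [[0,0,-0.48],[0,0,0]],
    [[0,0,-0.48],[0,0,0]]
  ]
}}

```text
clock: 26.0
tcp_pos: [0.6267, 0.2549, 0.2432]
orientation: [-2.304, -2.136, 0.0]
contact_force: [0.3, -0.5, -0.8]
grip_width: 0.0511
gripper_force: 0.0
```

Run:
```python
from h import *
T=T_tool();print(r.get_obs()['clock']);p,d=r.grab_frame('wrist');W=cloud('wrist',d,T)
for c,n,md,a,b in blobs((W[...,2]>.122)&(W[...,2]<.135)&(W[...,0]>.55)&(W[...,1]>.05),W,40): print(np.round(c),n,'top',np.round(md,4),np.round((a+b)/2,4))
# frames now, top camera
p,d=r.grab_frame('top');cv2.imwrite('pics/top1.png',p[:,:,::-1]);W=cloud('top',d)
for c,n,md,a,b in blobs((W[...,2]>.075)&(W[...,2]<.105)&(W[...,0]<.55)&(W[...,0]>.25)&(W[...,1]<.07),W,15): print('plate',np.round(c),n,np.round(md,4))
H=mv([.40,-.155,.27],174,label='obs')
```

```text
26.0
[320. 240.] 419 top [0.6264 0.2564 0.1281] [0.6263 0.2558 0.1261]
[320. 303.] 392 top [0.6232 0.212  0.1281] [0.6231 0.2111 0.1262]
[320. 360.] 363 top [0.6199 0.1676 0.128 ] [0.6197 0.1662 0.1259]
[320. 410.] 336 top [0.6167 0.1236 0.1281] [0.6166 0.1217 0.126 ]
plate [329. 245.] 54 [ 0.4625 -0.0189  0.0907]
plate [494. 260.] 179 [ 0.4326 -0.3973  0.0942]
plate [387. 259.] 58 [ 0.432  -0.1539  0.0904]
plate [430. 274.] 66 [ 0.3993 -0.2546  0.0905]
plate [470. 334.] 71 [ 0.2643 -0.3431  0.0903]
obs [-1.7032, -0.7781, -0.1086] [-0.0017, -0.0005, -0.9815] rows>= 11
```

Request:
{"fn": "servo_tool", "kwargs": {
  "commands": [
    [[-0.85,-0.37,-0.2],[0,0,-0.49]],
    [[-0.85,-0.37,-0.2],[0,0,-0.49]],
    [[-0.85,-0.37,-0.2],[0,0,-0.49]],
    [[-0.85,-0.37,-0.2],[0,0,-0.49]],
    [[-0.85,-0.37,-0.2],[0,0,-0.49]],
    [[-0.85,-0.37,-0.2],[0,0,-0.49]]
  ],
  "claw": 0.4
}}

```text
clock: 26.7
tcp_pos: [0.5165, 0.0443, 0.2938]
orientation: [-1.339, -2.841, 0.001]
contact_force: [0.4, 0.9, 1.0]
grip_width: 0.0512
gripper_force: 0.0
```

Run:
```python
from h import *
mv([.43,-.14,.30],174,label='obs')
```

```text
obs [-0.3481, -0.7363, -0.0245] [-0.0003, -0.0005, -0.4939] rows>= 6
```

Request:
{"fn": "servo_tool", "kwargs": {
  "commands": [
    [[-0.348,-0.736,-0.024],[0,0,-0.494]],
    [[-0.348,-0.736,-0.024],[0,0,-0.494]],
    [[-0.348,-0.736,-0.024],[0,0,-0.494]],
    [[-0.348,-0.736,-0.024],[0,0,-0.494]],
    [[-0.348,-0.736,-0.024],[0,0,-0.494]],
    [[-0.348,-0.736,-0.024],[0,0,-0.494]],
    [[-0.348,-0.736,-0.024],[0,0,-0.494]],
    [[-0.348,-0.736,-0.024],[0,0,-0.494]]
  ]
}}

```text
clock: 27.5
tcp_pos: [0.4328, -0.1339, 0.2989]
orientation: [-0.16, -3.136, 0.001]
contact_force: [0.3, 0.1, -0.0]
grip_width: 0.0514
gripper_force: 0.0
```

Run:
```python
from h import *
T=T_tool();print(np.round(T[:3,3],3),np.round(r.get_obs()['joints'],2));p,d=r.grab_frame('wrist');cv2.imwrite('pics/w5.png',p[:,:,::-1]);np.save('pics/w5.npy',d);np.save('pics/w5T.npy',T)
W=cloud('wrist',d,T)
for c,n,md,a,b in blobs((W[...,2]>.086)&(W[...,2]<.095)&(d>0),W,20):
    m=(W[...,2]>.082)&(W[...,2]<.095)&(np.linalg.norm(W[...,:2]-md[:2],axis=-1)<.03)
    mt=(W[...,2]>.087)&(W[...,2]<.095)&(np.linalg.norm(W[...,:2]-md[:2],axis=-1)<.03)
    print('plate',np.round(c),n,np.round(md,4),cv2.minAreaRect(W[mt][:,:2].astype(np.float32)))
for c,n,md,a,b in blobs((W[...,2]>.11)&(W[...,2]<.15)&(W[...,0]>.5)&(d>0),W,20,20000): print('rail',np.round(c),n,np.round(a,3),np.round(b,3))
```

```text
[ 0.433 -0.134  0.299] [-0.48  0.04  0.68  2.03 -0.02  1.08  1.67]
plate [12. 16.] 556 [ 0.2663 -0.3453  0.09  ] ((0.2651606500148773, -0.34559646248817444), (0.010188157670199871, 0.02664710395038128), 55.34464645385742)
plate [618.  77.] 478 [0.3551 0.1037 0.0901] ((0.3551274240016937, 0.10484195500612259), (0.008032413199543953, 0.032083988189697266), 1.9187991619110107)
plate [172. 180.] 447 [ 0.3981 -0.255   0.0903] ((0.3983149230480194, -0.2552136778831482), (0.03220462426543236, 0.009220205247402191), 41.561424255371094)
plate [297. 207.] 390 [ 0.4314 -0.1545  0.0903] ((0.4315337836742401, -0.15439589321613312), (0.03195527568459511, 0.008671742863953114), 57.90416717529297)
plate [ 22. 236.] 475 [ 0.4315 -0.3947  0.0905] ((0.4334394633769989, -0.3977128863334656), (0.05247601866722107, 0.015158348716795444), 9.698712348937988)
plate [456. 226.] 398 [ 0.4623 -0.0192  0.09  ] ((0.46288585662841797, -0.018868589773774147), (0.009063396602869034, 0.03205887973308563), 18.797163009643555)
plate [549. 359.] 123 [0.6066 0.0709 0.0904] ((0.6108313202857971, 0.07386951148509979), (0.01304219663143158, 0.014603096060454845), 89.65099334716797)
plate [595. 358.] 133 [0.6107 0.1153 0.0907] ((0.6129930019378662, 0.1171414703130722), (0.008262892253696918, 0.015640640631318092), 50.148738861083984)
plate [637. 359.] 57 [0.6179 0.1582 0.0892] ((0.6179206371307373, 0.15832564234733582), (0.0026609732303768396, 0.012197361327707767), 86.20053100585938)
plate [557. 367.] 31 [0.6167 0.0788 0.0935] ((0.6108313202857971, 0.07386951148509979), (0.01304219663143158, 0.014603096060454845), 89.65099334716797)
rail [619. 381.] 474 [0.608 0.112 0.11 ] [0.624 0.126 0.13 ]
rail [297. 442.] 703 [ 0.598 -0.228  0.123] [ 0.667 -0.132  0.146]
rail [393. 453.] 49 [ 0.666 -0.092  0.123] [ 0.673 -0.086  0.136]
rail [174. 455.] 185 [ 0.639 -0.307  0.131] [ 0.652 -0.283  0.139]
rail [468. 459.] 339 [ 0.678 -0.03   0.112] [ 0.69  -0.009  0.136]
```

View pics/w5.png

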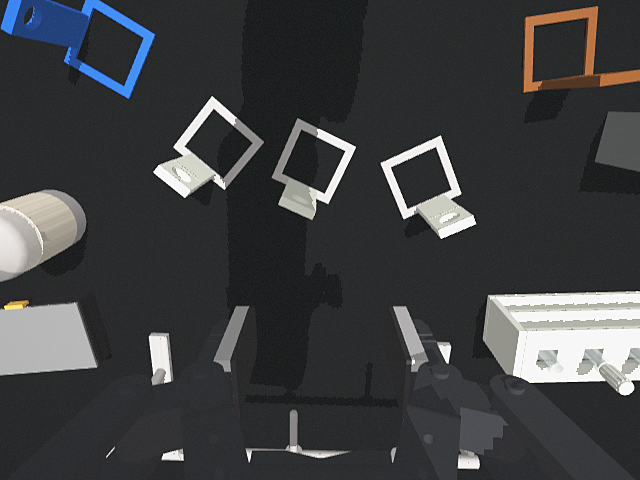

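The picture shows three white frames, plates at (183,172), (297,200) and (446,215). These are the ones meant. The blue one (40,25) and the brown one (565,50) are look-alikes. The leftmost white frame has been knocked since the first picture. Next I look at the pegs from above.

Run:
```python
from h import *
mv([.665,-.18,.28],174)
```

```text
[-0.9423, -0.0898, 0.0751] [-0.0003, -0.0007, 0.0022] rows>= 5
```

Request:
{"fn": "servo_tool", "kwargs": {
  "commands": [
    [[-0.942,-0.09,0.075],[0,0,0]],
    [[-0.942,-0.09,0.075],[0,0,0]],
    [[-0.942,-0.09,0.075],[0,0,0]],
    [[-0.942,-0.09,0.075],[0,0,0]],
    [[-0.942,-0.09,0.075],[0,0,0]],
    [[-0.942,-0.09,0.075],[0,0,0]],
    [[-0.942,-0.09,0.075],[0,0,0]]
  ],
  "claw": 0.2
}}

```text
clock: 28.25
tcp_pos: [0.665, -0.1801, 0.2791]
orientation: [-0.158, -3.135, 0.001]
contact_force: [-0.9, 0.3, -0.0]
grip_width: 0.0687
gripper_force: 0.0
```

Run:
```python
from h import *
T=T_tool();print(np.round(T[:3,3],3));p,d=r.grab_frame('wrist');cv2.imwrite('pics/w6.png',p[:,:,::-1]);np.save('pics/w6.npy',d);np.save('pics/w6T.npy',T)
W=cloud('wrist',d,T)
for c,n,md,a,b in blobs((W[...,2]>.122)&(W[...,2]<.155)&(W[...,0]>.5)&(W[...,1]<.06)&(d>0),W,20,30000): print('rail',np.round(c),n,np.round(a,3),np.round(b,3))
mm,E=cam('wrist',T)
for a in r.mark_of('wrist','peg1'): print(round(a['confidence'],2),np.round(a['uv'],1),np.round(at_z(mm,E,a['uv'],.1345),4))
```

```text
[ 0.665 -0.18   0.279]
rail [314. 212.] 11161 [ 0.585 -0.359  0.122] [ 0.694 -0.009  0.146]
0.81 [169.6 178.2] [ 0.6194 -0.2778  0.1345]
0.72 [459.8 189.2] [ 0.6466 -0.0836  0.1345]
0.64 [320.2 182.7] [ 0.6326 -0.1773  0.1345]
```

View pics/w6.png

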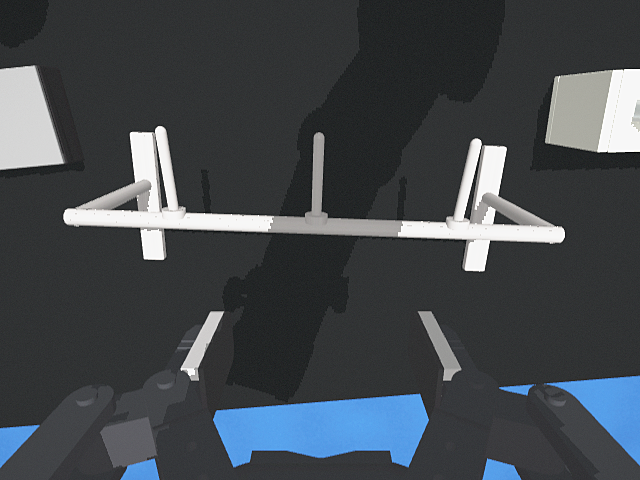

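The picture shows three pegs with tips at (162,130), (318,137) and (475,143), and the bar running from (70,216) to (560,235).

Run:
```python
from h import *
T=np.load('pics/w6T.npy');d=np.load('pics/w6.npy');W=cloud('wrist',d,T)
m=(W[...,2]>.122)&(W[...,2]<.155)&(W[...,0]>.5)&(W[...,1]<.06)&(d>0)
P=W[m];v,u=np.nonzero(m)
# bar: dominant line in xy
best=cv2.fitLine(P[(v>205)][:,:2].astype(np.float32),cv2.DIST_HUBER,0,.003,.003).ravel();print('bar dir',best,'yaw',np.degrees(np.arctan2(best[1],best[0])))
y=best[:2]*np.sign(best[1]);x=np.array([y[1],-y[0]]);o=best[2:]
s=(P[:,:2]-o)@x;t=(P[:,:2]-o)@y
for lo,hi in [(100,210),(290,350),(420,480)]:
    k=(s<-.012)&(u>lo)&(u<hi)&(v<205)
    q=P[k];print(lo,k.sum(),'s',s[k].min().round(4),'t',np.median(t[k]).round(4), t[k].min().round(4),t[k].max().round(4),'tipz',q[:,2].max().round(4))
    l=cv2.fitLine(np.c_[s[k],t[k]].astype(np.float32),cv2.DIST_L2,0,.01,.01).ravel();print('  dir',l)
    c=o+x*(s[k].min()+.034)+y*np.median(t[k]);print('  mid peg',np.round(c,4),'top z near mid',np.median(q[abs(s[k]-s[k].min()-.034)<.004,2]).round(4))
print('peg x yaw',np.degrees(np.arctan2(x[1],x[0])))
mv([.4625,-.019,.2],180+18.8,label='C')
```

```text
bar dir [ 0.13730153  0.9905293   0.66168386 -0.18349296] yaw 82.10827
100 863 s -0.0633 t -0.0987 -0.1036 -0.096 tipz 0.1462
  dir [ 9.9999958e-01 -8.8326377e-04 -3.8816743e-02 -9.9011660e-02]
  mid peg [ 0.6191 -0.2773] top z near mid 0.1377
290 754 s -0.0632 t -0.0 -0.0035 0.0035 tipz 0.1462
  dir [ 9.9999821e-01 -1.8756768e-03 -3.9935008e-02 -1.4795638e-05]
  mid peg [ 0.6327 -0.1795] top z near mid 0.1378
420 734 s -0.0631 t 0.0987 0.0958 0.1033 tipz 0.1457
  dir [ 1.0000000e+00  7.7509278e-05 -4.1113254e-02  9.8939024e-02]
  mid peg [ 0.6464 -0.0818] top z near mid 0.1376
peg x yaw -7.8917274
C [0.8668, 0.5609, 0.3232] [0.0002, -0.0006, -0.2735] rows>= 6
```

Request:
{"fn": "servo_tool", "kwargs": {
  "commands": [
    [[0.866,0.561,0.3],[0,0,-0.274]],
    [[0.866,0.561,0.3],[0,0,-0.274]],
    [[0.866,0.561,0.3],[0,0,-0.274]],
    [[0.866,0.561,0.3],[0,0,-0.274]],
    [[0.866,0.561,0.3],[0,0,-0.274]],
    [[0.866,0.561,0.3],[0,0,-0.274]],
    [[0.866,0.561,0.3],[0,0,-0.274]],
    [[0.866,0.561,0.3],[0,0,-0.274]]
  ]
}}

```text
clock: 29.15
tcp_pos: [0.4637, -0.0193, 0.2067]
orientation: [-0.516, 3.097, 0.001]
contact_force: [0.3, -0.4, 0.2]
grip_width: 0.068
gripper_force: 0.0
```

```bash
cat > plate.py <<'E'
from h import *
T=T_tool();p,d=r.grab_frame('wrist');W=cloud('wrist',d,T)
print(r.get_obs()['clock'],np.round(T[:3,3],4),'yaw',np.degrees(np.arctan2(T[1,0],T[0,0])).round(2))
for c,n,md,a,b in blobs((W[...,2]>.087)&(W[...,2]<.095)&(d>0)&(W[...,0]<.55),W,20):
    mt=(W[...,2]>.087)&(W[...,2]<.095)&(np.linalg.norm(W[...,:2]-md[:2],axis=-1)<.03)
    k=cv2.minAreaRect(W[mt][:,:2].astype(np.float32));print('plate',np.round(c),n,np.round(md,4),np.round(k[0],4),np.round(k[1],4),np.round(k[2],1))
E
python3 plate.py
python3 - <<'E'
from h import *
mv([.4627,-.019,.073],198.8)
E
```

```text
29.2 [ 0.4637 -0.0193  0.2067] yaw -161.09
plate [116. 119.] 964 [ 0.4312 -0.1544  0.0904] [ 0.4317 -0.1546] [0.0326 0.0092] 58.9
plate [583. 140.] 845 [0.3551 0.1051 0.0902] [0.355  0.1058] [0.0083 0.0333] 1.9
plate [322. 239.] 705 [ 0.4626 -0.0189  0.0903] [ 0.4629 -0.0188] [0.0089 0.0318] 18.4
 [0.0069, 0.0054, 0.5352] [-0.0001, 0.0017, 0.0005] rows>= 3
```

Request:
{"fn": "servo_tool", "kwargs": {
  "commands": [
    [[0.005,0.002,0.15],[0,0,0]],
    [[0.005,0.002,0.3],[0,0,0]],
    [[0.005,0.002,0.42],[0,0,0]],
    [[0.005,0.002,0.5],[0,0,0]],
    [[0.005,0.002,0.535],[0,0,0]],
    [[0.005,0.002,0.535],[0,0,0]]
  ]
}}

```text
clock: 29.8
tcp_pos: [0.4626, -0.0202, 0.0715]
orientation: [0.513, -3.098, 0.001]
contact_force: [-0.8, 0.3, 0.3]
grip_width: 0.0684
gripper_force: 0.0
```

Request:
{"fn": "servo_tool", "kwargs": {
  "commands": [
    [[0,0,0],[0,0,0]],
    [[0,0,0],[0,0,0]],
    [[0,0,0],[0,0,0]],
    [[0,0,0],[0,0,0]],
    [[0,0,0],[0,0,0]],
    [[0,0,0],[0,0,0]]
  ],
  "claw": 1,
  "squeeze": 50
}}

```text
clock: 30.4
tcp_pos: [0.4632, -0.0191, 0.0731]
orientation: [-0.515, 3.097, 0.0]
contact_force: [-1.1, -0.3, 7.3]
grip_width: 0.0309
gripper_force: 49.2
```

Request:
{"fn": "servo_tool", "kwargs": {
  "commands": [
    [[0,0,-0.1],[0,0,0]],
    [[0,0,-0.25],[0,0,0]],
    [[0,0,-0.4],[0,0,0]],
    [[0,0,-0.56],[0,0,0]],
    [[0,0,-0.56],[0,0,0]],
    [[0,0,-0.56],[0,0,0]]
  ]
}}

```text
clock: 31.0
tcp_pos: [0.4625, -0.0189, 0.2128]
orientation: [-0.516, 3.096, 0.002]
contact_force: [-0.1, -0.4, -1.7]
grip_width: 0.0309
gripper_force: 49.9
```

```bash
cat > held.py <<'E'
import sys
from h import *
T=T_tool();p,d=r.grab_frame('wrist');W=cloud('wrist',d,np.eye(4));o=r.get_obs()
print(o['clock'],np.round(T[:3,3],4),'w',round(o['grip_width'],4),o['gripper_force'])
m=(W[...,2]<-.008)&(W[...,2]>-.03)&(abs(W[...,0])<.012)&(abs(W[...,1])<.0155)&(d>0)
q=W[m];print('top of plate z',np.percentile(q[:,2],[2,50]).round(4),'n',len(q),'x',np.round([q[:,0].min(),q[:,0].max()],4),'y',np.round([q[:,1].min(),q[:,1].max()],4))
s=W[(W[...,2]>.05)&(W[...,2]<.1)&(W[...,0]>0)&(W[...,0]<.08)&(abs(W[...,1])<.05)&(d>0)]
if len(s):
    c,_,_,_=np.linalg.lstsq(np.c_[s[:,:2],np.ones(len(s))],s[:,2],rcond=None);print('steel plane slope x,y',c.round(3),len(s))
px,py,yaw=map(float,sys.argv[1:4]);x=np.array([np.cos(np.radians(yaw)),np.sin(np.radians(yaw))])
G=mv([*(np.array([px,py])-.075*x),.20],yaw+180,label='pre')
E
python3 held.py .6464 -.0815 -7.9; cd pics; python3 -c "
import sys;sys.path.insert(0,'..')
from bench import r;import cv2;p,_=r.grab_frame('wrist');cv2.imwrite('w7.png',p[:,:,::-1])"
```

```text
31.05 [ 0.4625 -0.0189  0.2128] w 0.0314 49.86616808921099
top of plate z [-0.0184 -0.0168] n 3667 x [-0.0108  0.0115] y [-0.0155  0.0155]
steel plane slope x,y [ 0.077 -0.004  0.066] 7350
pre [-0.3501, -0.3409, 0.0468] [0.0004, -0.0001, 0.2979] rows>= 4
```

View pics/w7.png

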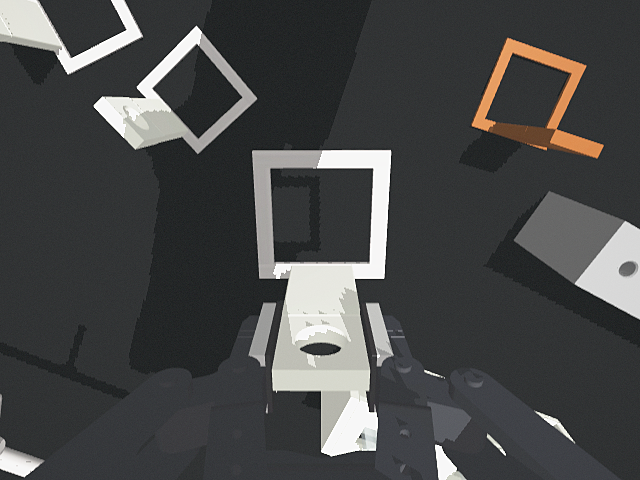

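The picture shows the frame held squarely, with its plate at (320,350), the hole facing along tool x and the steel hanging level to about 4 degrees.

Request:
{"fn": "servo_tool", "kwargs": {
  "commands": [
    [[-0.35,-0.341,0.02],[0,0,0.298]],
    [[-0.35,-0.341,0.02],[0,0,0.298]],
    [[-0.35,-0.341,0.02],[0,0,0.298]],
    [[-0.35,-0.341,0.02],[0,0,0.298]],
    [[-0.35,-0.341,0.05],[0,0,0.298]],
    [[-0.35,-0.341,0.05],[0,0,0.298]],
    [[-0.35,-0.341,0.05],[0,0,0.298]],
    [[-0.35,-0.341,0.05],[0,0,0.298]]
  ]
}}

```text
clock: 31.9
tcp_pos: [0.572, -0.0711, 0.1995]
orientation: [-0.216, -3.134, -0.001]
contact_force: [0.8, -0.4, -1.5]
grip_width: 0.0314
gripper_force: 50.0
```

```bash
cat > pegin.py <<'E'
import sys
from h import *
px,py,yaw=map(float,sys.argv[1:4]);x=np.array([np.cos(np.radians(yaw)),np.sin(np.radians(yaw))]);o=np.array([px,py])
T=T_tool();print(np.round(T[:3,3],4))
for s,z in [(-.070,.1435),(-.034,.1425),(0.0,.1355),(.004,.1335),(.004,.129)]: mv([*(o+s*x),z],yaw+180,T,label=str(s))
E
python3 pegin.py .6464 -.0815 -7.9
```

```text
[ 0.572  -0.0711  0.1995]
-0.07 [-0.0207, -0.0005, 0.2242] [0.0005, -0.0003, 0.0003] rows>= 2
-0.034 [-0.1647, -0.0006, 0.2281] [0.0005, -0.0003, 0.0003] rows>= 2
0.0 [-0.3007, -0.0006, 0.256] [0.0005, -0.0003, 0.0003] rows>= 2
0.004 [-0.3167, -0.0006, 0.264] [0.0005, -0.0003, 0.0003] rows>= 3
0.004 [-0.3167, -0.0007, 0.282] [0.0005, -0.0003, 0.0003] rows>= 3
```

Request:
{"fn": "servo_tool", "kwargs": {
  "commands": [
    [[-0.02,-0.001,0.12],[0,0,0]],
    [[-0.02,-0.001,0.224],[0,0,0]],
    [[-0.02,-0.001,0.224],[0,0,0]],
    [[-0.02,-0.001,0.224],[0,0,0]],
    [[-0.09,-0.001,0.226],[0,0,0]],
    [[-0.165,-0.001,0.228],[0,0,0]],
    [[-0.22,-0.001,0.24],[0,0,0]],
    [[-0.26,-0.001,0.248],[0,0,0]],
    [[-0.3,-0.001,0.256],[0,0,0]],
    [[-0.317,-0.001,0.264],[0,0,0]],
    [[-0.317,-0.001,0.264],[0,0,0]]
  ]
}}

```text
clock: 33.0
tcp_pos: [0.6512, -0.0828, 0.1335]
orientation: [-0.217, -3.134, 0.0]
contact_force: [0.1, 0.8, -0.8]
grip_width: 0.0313
gripper_force: 50.0
```

Request:
{"fn": "servo_tool", "kwargs": {
  "commands": [
    [[0,0,0.008],[0,0,0]],
    [[0,0,0.016],[0,0,0]],
    [[0,0,0.02],[0,0,0]],
    [[0,0,0.02],[0,0,0]]
  ]
}}

```text
clock: 33.4
tcp_pos: [0.6507, -0.0827, 0.1285]
orientation: [-0.218, -3.134, -0.0]
contact_force: [-0.2, 0.9, -1.1]
grip_width: 0.031
gripper_force: 50.2
```

Request:
{"fn": "servo_tool", "kwargs": {
  "commands": [
    [[0,0,0],[0,0,0]],
    [[0,0,0],[0,0,0]],
    [[0,0,0],[0,0,0]],
    [[0,0,0],[0,0,0]],
    [[0,0,0],[0,0,0]]
  ],
  "claw": 0.4
}}

```text
clock: 33.9
tcp_pos: [0.651, -0.0828, 0.1286]
orientation: [0.217, 3.134, -0.0]
contact_force: [-0.0, -0.6, -1.1]
grip_width: 0.0517
gripper_force: 0.0
```

Request:
{"fn": "servo_tool", "kwargs": {
  "commands": [
    [[0,0,-0.1],[0,0,0]],
    [[0,0,-0.25],[0,0,0]],
    [[0,0,-0.4],[0,0,0]],
    [[0.2,-0.1,-0.45],[0,0,0]],
    [[0.4,-0.2,-0.45],[0,0,0]],
    [[0.5,-0.2,-0.45],[0,0,0]]
  ]
}}

```text
clock: 34.5
tcp_pos: [0.5178, -0.1178, 0.2415]
orientation: [0.223, 3.133, -0.001]
contact_force: [0.1, 0.4, 0.9]
grip_width: 0.0512
gripper_force: 0.0
```

```bash
python3 - <<'E'
from h import *
p,d=r.grab_frame('scene');cv2.imwrite('pics/s1.png',cv2.resize(p[180:400,120:420,::-1],None,fx=2.4,fy=2.4))
E
python3 plate.py
python3 - <<'E'
from h import *
mv([.4317,-.1545,.2],180-32,label='B')
E
```

```text
34.6 [ 0.5116 -0.1177  0.2402] yaw 171.69
plate [83. 90.] 780 [ 0.3984 -0.2549  0.0904] [ 0.3988 -0.2551] [0.0331 0.009 ] 42.7
plate [247. 119.] 653 [ 0.4318 -0.1543  0.0904] [ 0.4319 -0.1543] [0.0321 0.0083] 58.9
B [0.3079, -0.1985, 0.1636] [0.001, -0.0025, 0.2645] rows>= 3
```

View pics/s1.png

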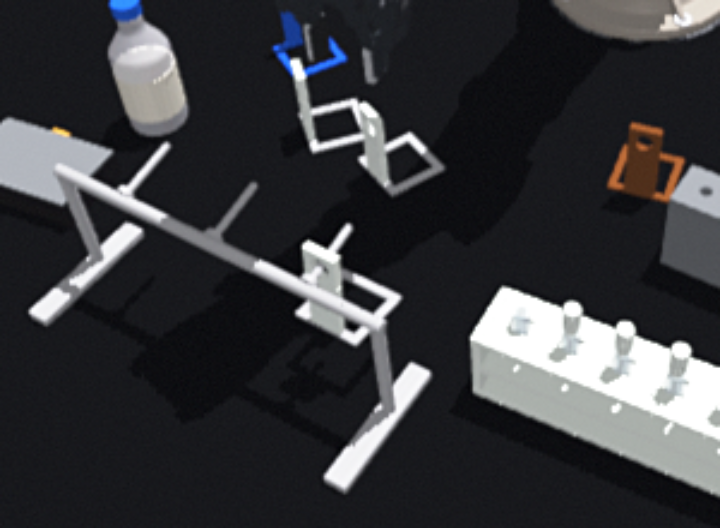

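Frame one hangs on its peg at about (322,275) in the crop. Next comes the middle frame.

Request:
{"fn": "servo_tool", "kwargs": {
  "commands": [
    [[0.308,-0.198,0.16],[0,0,0.257]],
    [[0.308,-0.198,0.16],[0,0,0.257]],
    [[0.308,-0.198,0.16],[0,0,0.257]],
    [[0.308,-0.198,0.16],[0,0,0.257]],
    [[0.308,-0.198,0.16],[0,0,0.257]],
    [[0.308,-0.198,0.16],[0,0,0.257]]
  ],
  "claw": 0.2
}}

```text
clock: 35.2
tcp_pos: [0.4389, -0.1531, 0.2016]
orientation: [0.835, 3.027, -0.0]
contact_force: [0.1, 0.7, 0.1]
grip_width: 0.0682
gripper_force: 0.0
```

```bash
python3 plate.py
python3 - <<'E'
from h import *
mv([.4319,-.1543,.073],148.7)
E
```

```text
35.25 [ 0.4389 -0.1531  0.2016] yaw 149.15
plate [313. 234.] 719 [ 0.4313 -0.1542  0.0903] [ 0.4314 -0.1544] [0.0317 0.0088] 58.7
plate [151. 269.] 723 [ 0.3983 -0.2545  0.0903] [ 0.3984 -0.2552] [0.0326 0.0094] 42.7
plate [ 26. 398.] 609 [ 0.4305 -0.3927  0.0909] [ 0.4308 -0.395 ] [0.0405 0.0093] 13.9
 [0.0217, -0.018, 0.5141] [0.0001, 0.001, 0.0046] rows>= 3
```

Request:
{"fn": "servo_tool", "kwargs": {
  "commands": [
    [[0.02,-0.017,0.1],[0,0,0]],
    [[0.02,-0.017,0.2],[0,0,0]],
    [[0.02,-0.017,0.2],[0,0,0]],
    [[0.02,-0.017,0.2],[0,0,0]],
    [[0.02,-0.017,0.2],[0,0,0]]
  ]
}}

```text
clock: 35.75
tcp_pos: [0.4318, -0.1548, 0.1521]
orientation: [0.84, 3.025, 0.0]
contact_force: [0.0, 0.5, 0.5]
grip_width: 0.068
gripper_force: 0.0
```

```bash
python3 plate.py
python3 - <<'E'
from h import *
mv([.4316,-.1544,.073],148.7)
E
```

```text
35.8 [ 0.4318 -0.1548  0.1521] yaw 148.96
plate [321. 275.] 1062 [ 0.4312 -0.154   0.0903] [ 0.4318 -0.1542] [0.0319 0.0087] 58.8
plate [125. 316.] 1088 [ 0.3981 -0.2546  0.0903] [ 0.3984 -0.2553] [0.0328 0.0097] 41.7
 [0.002, 0.0003, 0.3166] [0.0006, 0.0012, 0.0028] rows>= 2
```

Request:
{"fn": "servo_tool", "kwargs": {
  "commands": [
    [[0.002,0,0.12],[0,0,0]],
    [[0.002,0,0.22],[0,0,0]],
    [[0.002,0,0.29],[0,0,0]],
    [[0.002,0,0.316],[0,0,0]],
    [[0.002,0,0.316],[0,0,0]]
  ]
}}

```text
clock: 36.3
tcp_pos: [0.4305, -0.1543, 0.0722]
orientation: [-0.841, -3.027, -0.0]
contact_force: [-0.4, 0.7, -0.5]
grip_width: 0.0684
gripper_force: 0.0
```

Request:
{"fn": "servo_tool", "kwargs": {
  "commands": [
    [[0,0,0],[0,0,0]],
    [[0,0,0],[0,0,0]],
    [[0,0,0],[0,0,0]],
    [[0,0,0],[0,0,0]],
    [[0,0,0],[0,0,0]],
    [[0,0,0],[0,0,0]]
  ],
  "claw": 1,
  "squeeze": 50
}}

```text
clock: 36.9
tcp_pos: [0.4312, -0.1543, 0.073]
orientation: [0.841, 3.025, 0.001]
contact_force: [-0.7, 0.7, 8.1]
grip_width: 0.0313
gripper_force: 49.0
```

Request:
{"fn": "servo_tool", "kwargs": {
  "commands": [
    [[0,0,-0.1],[0,0,0]],
    [[0,0,-0.25],[0,0,0]],
    [[0,0,-0.4],[0,0,0]],
    [[0,0,-0.56],[0,0,0]],
    [[0,0,-0.56],[0,0,0]],
    [[0,0,-0.56],[0,0,0]],
    [[0,0,-0.56],[0,0,0]]
  ]
}}

```text
clock: 37.6
tcp_pos: [0.4296, -0.1538, 0.2113]
orientation: [-0.84, -3.026, -0.0]
contact_force: [0.7, -0.4, -0.7]
grip_width: 0.0312
gripper_force: 49.9
```

```bash
python3 held.py .6327 -.1797 -7.9
```

```text
37.65 [ 0.4296 -0.1538  0.2113] w 0.0315 49.91124812979251
top of plate z [-0.0184 -0.0169] n 3645 x [-0.0101  0.0115] y [-0.0155  0.0155]
steel plane slope x,y [ 0.08  -0.002  0.066] 7216
pre [-0.4742, 0.2131, 0.043] [-0.0003, -0.0014, -0.2573] rows>= 3
```

Request:
{"fn": "servo_tool", "kwargs": {
  "commands": [
    [[-0.474,0.213,0.02],[0,0,-0.257]],
    [[-0.474,0.213,0.02],[0,0,-0.257]],
    [[-0.474,0.213,0.02],[0,0,-0.257]],
    [[-0.474,0.213,0.02],[0,0,-0.257]],
    [[-0.474,0.213,0.04],[0,0,-0.257]],
    [[-0.474,0.213,0.04],[0,0,-0.257]],
    [[-0.474,0.213,0.04],[0,0,-0.257]],
    [[-0.474,0.213,0.04],[0,0,-0.257]]
  ]
}}

```text
clock: 38.45
tcp_pos: [0.5586, -0.1697, 0.2021]
orientation: [-0.219, -3.134, -0.001]
contact_force: [-0.0, -0.0, -1.2]
grip_width: 0.0309
gripper_force: 49.9
```

```bash
python3 pegin.py .6327 -.1797 -7.9
```

```text
[ 0.5586 -0.1697  0.2021]
-0.07 [-0.0194, 0.0009, 0.2343] [0.0003, -0.0002, -0.0009] rows>= 2
-0.034 [-0.1634, 0.0011, 0.2383] [0.0003, -0.0002, -0.0009] rows>= 2
0.0 [-0.2994, 0.0013, 0.2663] [0.0003, -0.0002, -0.0009] rows>= 3
0.004 [-0.3154, 0.0013, 0.2742] [0.0003, -0.0002, -0.0009] rows>= 3
0.004 [-0.3154, 0.0013, 0.2922] [0.0003, -0.0002, -0.0009] rows>= 3
```

Request:
{"fn": "servo_tool", "kwargs": {
  "commands": [
    [[-0.02,0.001,0.12],[0,0,0]],
    [[-0.02,0.001,0.234],[0,0,0]],
    [[-0.02,0.001,0.234],[0,0,0]],
    [[-0.02,0.001,0.234],[0,0,0]],
    [[-0.09,0.001,0.236],[0,0,0]],
    [[-0.163,0.001,0.238],[0,0,0]],
    [[-0.22,0.001,0.25],[0,0,0]],
    [[-0.26,0.001,0.258],[0,0,0]],
    [[-0.3,0.001,0.266],[0,0,0]],
    [[-0.315,0.001,0.274],[0,0,0]],
    [[-0.315,0.001,0.274],[0,0,0]]
  ]
}}

```text
clock: 39.55
tcp_pos: [0.6375, -0.1804, 0.1335]
orientation: [-0.217, -3.134, 0.0]
contact_force: [-0.2, -0.6, -1.1]
grip_width: 0.031
gripper_force: 49.9
```

Request:
{"fn": "servo_tool", "kwargs": {
  "commands": [
    [[0,0,0.008],[0,0,0]],
    [[0,0,0.016],[0,0,0]],
    [[0,0,0.02],[0,0,0]],
    [[0,0,0.02],[0,0,0]]
  ]
}}

```text
clock: 39.95
tcp_pos: [0.637, -0.1804, 0.1284]
orientation: [-0.218, -3.134, -0.0]
contact_force: [0.1, 0.9, -0.8]
grip_width: 0.0314
gripper_force: 49.9
```

Request:
{"fn": "servo_tool", "kwargs": {
  "commands": [
    [[0,0,0],[0,0,0]],
    [[0,0,0],[0,0,0]],
    [[0,0,0],[0,0,0]],
    [[0,0,0],[0,0,0]],
    [[0,0,0],[0,0,0]]
  ],
  "claw": 0.4
}}

```text
clock: 40.45
tcp_pos: [0.6374, -0.1804, 0.1286]
orientation: [0.218, 3.134, -0.0]
contact_force: [-0.5, -0.7, -0.0]
grip_width: 0.0514
gripper_force: 0.0
```

Request:
{"fn": "servo_tool", "kwargs": {
  "commands": [
    [[0,0,-0.1],[0,0,0]],
    [[0,0,-0.25],[0,0,0]],
    [[0,0,-0.4],[0,0,0]],
    [[0.2,0,-0.45],[0,0,0]],
    [[0.4,-0.1,-0.45],[0,0,0]],
    [[0.6,-0.2,-0.45],[0,0,0]],
    [[0.6,-0.2,-0.45],[0,0,0]],
    [[0.6,-0.2,-0.45],[0,0,0]],
    [[0.6,-0.2,-0.45],[0,0,0]]
  ]
}}

```text
clock: 41.35
tcp_pos: [0.4832, -0.2087, 0.2414]
orientation: [0.216, 3.133, 0.0]
contact_force: [0.4, -0.0, 0.9]
grip_width: 0.0511
gripper_force: 0.0
```

```bash
python3 plate.py
python3 - <<'E'
from h import *
mv([.3984,-.2553,.16],180-47.8,label='A')
E
```

```text
41.4 [ 0.4832 -0.2087  0.2414] yaw 172.11
plate [232. 111.] 671 [ 0.3984 -0.2554  0.0904] [ 0.3986 -0.2555] [0.0322 0.0082] 42.3
plate [ 42. 193.] 682 [ 0.4317 -0.3952  0.0911] [ 0.4326 -0.3992] [0.0546 0.017 ] 12.7
A [0.3125, -0.2322, 0.3247] [0.0002, 0.0007, 0.4441] rows>= 5
```

Request:
{"fn": "servo_tool", "kwargs": {
  "commands": [
    [[0.312,-0.232,0.3],[0,0,0.444]],
    [[0.312,-0.232,0.3],[0,0,0.444]],
    [[0.312,-0.232,0.3],[0,0,0.444]],
    [[0.312,-0.232,0.3],[0,0,0.444]],
    [[0.312,-0.232,0.3],[0,0,0.444]],
    [[0.312,-0.232,0.3],[0,0,0.444]],
    [[0.312,-0.232,0.3],[0,0,0.444]],
    [[0.312,-0.232,0.32],[0,0,0.444]],
    [[0.312,-0.232,0.32],[0,0,0.444]]
  ],
  "claw": 0.2
}}

```text
clock: 42.3
tcp_pos: [0.3967, -0.2555, 0.1605]
orientation: [-1.272, -2.872, -0.0]
contact_force: [-0.9, -0.1, -1.1]
grip_width: 0.0682
gripper_force: 0.0
```

```bash
python3 plate.py
python3 - <<'E'
from h import *
mv([.3985,-.2554,.073],132.2)
E
```

```text
42.35 [ 0.3967 -0.2555  0.1605] yaw 132.21
plate [ 13. 229.] 1064 [ 0.2653 -0.3442  0.0902] [ 0.2632 -0.3435] [0.0105 0.0322] 50.3
plate [324. 271.] 986 [ 0.3982 -0.2548  0.0903] [ 0.3986 -0.2552] [0.032  0.0088] 41.7
plate [233. 462.] 41 [ 0.4452 -0.3918  0.0884] [ 0.444  -0.3915] [0.0017 0.0092] 75.2
plate [152. 465.] 34 [ 0.4066 -0.4233  0.0924] [ 0.4068 -0.4265] [0.0013 0.0141] 5.3
 [-0.0044, 0.0064, 0.351] [-0.0001, -0.0003, -0.0003] rows>= 2
```

Request:
{"fn": "servo_tool", "kwargs": {
  "commands": [
    [[-0.004,0.006,0.12],[0,0,0.005]],
    [[-0.004,0.006,0.22],[0,0,0.005]],
    [[-0.004,0.006,0.32],[0,0,0.005]],
    [[-0.004,0.006,0.35],[0,0,0.005]],
    [[-0.004,0.006,0.35],[0,0,0.005]]
  ]
}}

```text
clock: 42.85
tcp_pos: [0.3978, -0.2555, 0.073]
orientation: [-1.286, -2.864, 0.0]
contact_force: [0.2, 0.5, 0.3]
grip_width: 0.0683
gripper_force: 0.0
```

Request:
{"fn": "servo_tool", "kwargs": {
  "commands": [
    [[0,0,0],[0,0,0]],
    [[0,0,0],[0,0,0]],
    [[0,0,0],[0,0,0]],
    [[0,0,0],[0,0,0]],
    [[0,0,0],[0,0,0]],
    [[0,0,0],[0,0,0]]
  ],
  "claw": 1,
  "squeeze": 50
}}

```text
clock: 43.45
tcp_pos: [0.3992, -0.2559, 0.0747]
orientation: [1.285, 2.864, 0.001]
contact_force: [-0.5, 1.5, 5.5]
grip_width: 0.0313
gripper_force: 49.0
```

Request:
{"fn": "servo_tool", "kwargs": {
  "commands": [
    [[0,0,-0.1],[0,0,0]],
    [[0,0,-0.25],[0,0,0]],
    [[0,0,-0.4],[0,0,0]],
    [[0,0,-0.56],[0,0,0]],
    [[0,0,-0.56],[0,0,0]],
    [[0,0,-0.56],[0,0,0]],
    [[0,0,-0.56],[0,0,0]]
  ]
}}

```text
clock: 44.15
tcp_pos: [0.3979, -0.2549, 0.2129]
orientation: [-1.285, -2.865, -0.001]
contact_force: [0.4, 0.3, -0.8]
grip_width: 0.0309
gripper_force: 49.9
```

```bash
python3 held.py .6191 -.2778 -7.9
```

```text
44.2 [ 0.3979 -0.2549  0.2129] w 0.0313 49.94411922991276
top of plate z [-0.0169 -0.0153] n 3418 x [-0.0104  0.0118] y [-0.0155  0.0155]
steel plane slope x,y [ 0.088 -0.     0.067] 7371
pre [-0.4287, 0.4065, 0.0495] [-0.0, -0.0013, -0.4493] rows>= 5
```

Request:
{"fn": "servo_tool", "kwargs": {
  "commands": [
    [[-0.429,0.406,0.02],[0,0,-0.449]],
    [[-0.429,0.406,0.02],[0,0,-0.449]],
    [[-0.429,0.406,0.02],[0,0,-0.449]],
    [[-0.429,0.406,0.02],[0,0,-0.449]],
    [[-0.429,0.406,0.04],[0,0,-0.449]],
    [[-0.429,0.406,0.04],[0,0,-0.449]],
    [[-0.429,0.406,0.04],[0,0,-0.449]],
    [[-0.429,0.406,0.04],[0,0,-0.449]],
    [[-0.429,0.406,0.04],[0,0,-0.449]]
  ]
}}

```text
clock: 45.1
tcp_pos: [0.5453, -0.2682, 0.2035]
orientation: [-0.22, -3.134, -0.0]
contact_force: [-0.3, 0.2, -1.5]
grip_width: 0.0308
gripper_force: 49.9
```

```bash
python3 pegin.py .6191 -.2778 -7.9
```

```text
[ 0.5453 -0.2682  0.2035]
-0.07 [-0.0175, 0.0027, 0.2402] [0.0, -0.0001, -0.0014] rows>= 2
-0.034 [-0.1615, 0.003, 0.2441] [0.0, -0.0001, -0.0014] rows>= 2
0.0 [-0.2976, 0.0033, 0.2721] [0.0, -0.0001, -0.0014] rows>= 3
0.004 [-0.3136, 0.0033, 0.2801] [0.0, -0.0001, -0.0014] rows>= 3
0.004 [-0.3136, 0.0033, 0.2981] [0.0, -0.0001, -0.0014] rows>= 3
```

Request:
{"fn": "servo_tool", "kwargs": {
  "commands": [
    [[-0.018,0.003,0.12],[0,0,0]],
    [[-0.018,0.003,0.235],[0,0,0]],
    [[-0.018,0.003,0.235],[0,0,0]],
    [[-0.018,0.003,0.235],[0,0,0]],
    [[-0.09,0.003,0.236],[0,0,0]],
    [[-0.162,0.003,0.239],[0,0,0]],
    [[-0.22,0.003,0.25],[0,0,0]],
    [[-0.26,0.003,0.259],[0,0,0]],
    [[-0.298,0.003,0.267],[0,0,0]],
    [[-0.314,0.003,0.275],[0,0,0]],
    [[-0.314,0.003,0.275],[0,0,0]]
  ]
}}

```text
clock: 46.2
tcp_pos: [0.6235, -0.2783, 0.1347]
orientation: [-0.217, -3.134, 0.0]
contact_force: [0.2, 0.4, -0.9]
grip_width: 0.0313
gripper_force: 49.9
```

Request:
{"fn": "servo_tool", "kwargs": {
  "commands": [
    [[0,0,0.008],[0,0,0]],
    [[0,0,0.016],[0,0,0]],
    [[0,0,0.019],[0,0,0]],
    [[0,0,0.019],[0,0,0]]
  ]
}}

```text
clock: 46.6
tcp_pos: [0.623, -0.2786, 0.1301]
orientation: [-0.218, -3.134, -0.0]
contact_force: [-0.3, 0.1, 0.7]
grip_width: 0.0312
gripper_force: 50.1
```

Request:
{"fn": "servo_tool", "kwargs": {
  "commands": [
    [[0,0,0],[0,0,0]],
    [[0,0,0],[0,0,0]],
    [[0,0,0],[0,0,0]],
    [[0,0,0],[0,0,0]],
    [[0,0,0],[0,0,0]]
  ],
  "claw": 0.4
}}

```text
clock: 47.1
tcp_pos: [0.6234, -0.2784, 0.13]
orientation: [0.217, 3.134, -0.0]
contact_force: [0.4, 0.8, -0.1]
grip_width: 0.0517
gripper_force: 0.0
```

Request:
{"fn": "servo_tool", "kwargs": {
  "commands": [
    [[0,0,-0.1],[0,0,0]],
    [[0,0,-0.25],[0,0,0]],
    [[0,0,-0.4],[0,0,0]],
    [[0.2,0,-0.5],[0,0,0]],
    [[0.4,0,-0.5],[0,0,0]],
    [[0.6,0,-0.5],[0,0,0]],
    [[0.8,0,-0.5],[0,0,0]],
    [[0.8,0,-0.5],[0,0,0]],
    [[0.8,0,-0.5],[0,0,0]],
    [[0.8,0,-0.5],[0,0,0]]
  ]
}}

```text
clock: 48.1
tcp_pos: [0.4267, -0.2508, 0.2556]
orientation: [0.216, 3.132, -0.001]
contact_force: [0.2, 0.0, -0.1]
grip_width: 0.0512
gripper_force: 0.0
```

Run:
```python
from h import *
p,d=r.grab_frame('scene');cv2.imwrite('pics/s2.png',cv2.resize(p[160:400,130:450,::-1],None,fx=2.4,fy=2.4))
p2,d2=r.grab_frame('wrist')
for c in ['scene']:
    m,E=cam(c)
    for a in r.mark_of(c,'frame1_hole'): print(round(a['confidence'],2),np.round(a['uv']),np.round(at_z(m,E,a['uv'],.128),3))
```

```text
0.64 [215. 274.] [ 0.641 -0.176  0.128]
0.6 [391. 237.] [0.406 0.125 0.128]
0.5 [185. 229.] [ 0.549 -0.313  0.128]
```

View pics/s2.png

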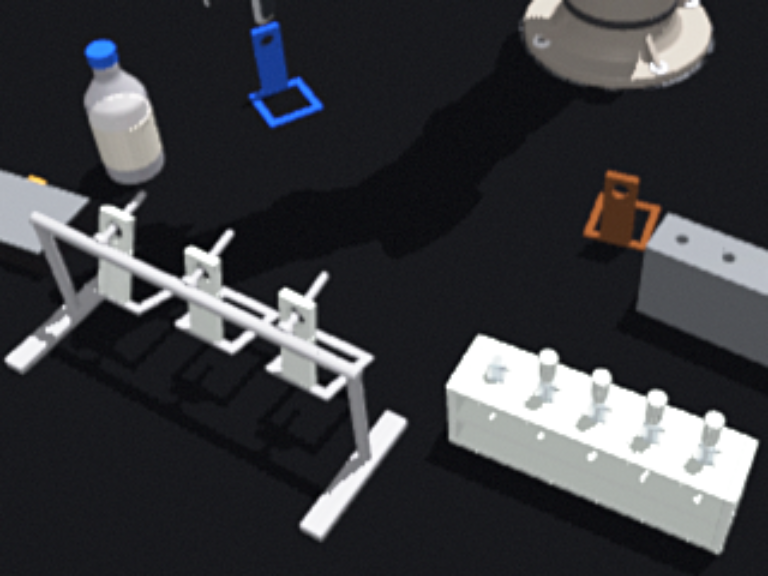

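All three frames hang on separate pegs, crop (115,255), (203,300) and (297,340), and the four caps stand upright on their rims, (548,365) to (713,430). I'll let the swinging die down, then hand in.

Request:
{"fn": "servo_tool", "kwargs": {
  "commands": [
    [[0,0,-0.05],[0,0,0]],
    [[0,0,-0.05],[0,0,0]],
    [[0,0,-0.05],[0,0,0]],
    [[0,0,-0.05],[0,0,0]],
    [[0,0,-0.05],[0,0,0]],
    [[0,0,-0.05],[0,0,0]],
    [[0,0,-0.05],[0,0,0]],
    [[0,0,-0.05],[0,0,0]],
    [[0,0,-0.05],[0,0,0]],
    [[0,0,-0.05],[0,0,0]],
    [[0,0,-0.05],[0,0,0]],
    [[0,0,-0.05],[0,0,0]],
    [[0,0,-0.05],[0,0,0]],
    [[0,0,-0.05],[0,0,0]],
    [[0,0,-0.05],[0,0,0]],
    [[0,0,-0.05],[0,0,0]],
    [[0,0,-0.05],[0,0,0]],
    [[0,0,-0.05],[0,0,0]],
    [[0,0,-0.05],[0,0,0]],
    [[0,0,-0.05],[0,0,0]]
  ]
}}

```text
clock: 50.25
tcp_pos: [0.4253, -0.2508, 0.2675]
orientation: [0.218, 3.134, 0.0]
contact_force: [-0.8, 0.7, 0.2]
grip_width: 0.051
gripper_force: 0.0
```

```bash
python3 -c "
from bench import r
print(r.hand_in())"
```

```text
the job is handed in; nothing more can be done
None
```

The job is handed in at 50 s: all four swabs present were seated in vials first, then all three white frames were hung on separate pegs; the last pictures confirm this, but the hand-in returned no verdict.

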